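# Wind up and draw a stuck spacer from an ejector fixture

## Task

The steel spacer plate is stuck in the slot of the grey fixture. Using the slim square-headed pin bar in the holes of the ring nut, hole after hole, wind the nut anticlockwise (seen from above) until about 14 mm of the spacer stands out of the slot, then grip that top edge, draw the spacer straight out and put it in the aluminium tray. Finish with the pin bar standing in the hole of the wooden stand it came from, and leave the other things on the bench where they are.

Things in the scene. Friction and masses are not known exactly. Their poses are not given: they have to be found in the camera images.
- fixture: Grey fixture fixed to the bench, 85 mm high, flat top. Origin on the bench under its middle; it spans x -105 to 95 mm, y -66 to 66. Ring nut on the vertical axis x = -45 mm, y = 0. A dark guard plate 8 mm thick, top at 85 mm, 15 mm above the nut, covers x = -60 to 30 mm, so a bar can enter the nut's holes and travel with them only at x < -60 mm.
- slot_top (a point): Middle of the slot's mouth, at the fixture's x = 60, y = 0, z = 85 mm. The slot runs along the fixture's y, from -36 to 36 mm, 10 mm wide, between a solid wall (+x side) and a jaw (-x side) sprung against the spacer with about 5 N. The top round it is flat and level with the guard plate: x = 30 to 90 mm, y = -50 to 50 mm.
- collar (a joint): Angle of the ring nut (rad), positive anticlockwise from above, range -0.6 to 2.4 (stop). Starts between -0.5 and 0; takes about 6 to 10 N at the holes, and stays where it is left. A lifter under the spacer rises 6 mm per rad: the spacer starts 2 mm proud of the slot, and stands 2 mm + 6 mm x angle proud once the angle is positive (14 mm at 2.0).
- ring_nut (a point): The bright ring nut with six vertical round holes, 16 mm wide and 14 mm deep, on a circle of radius 34 mm, 60 degrees apart, the first along its own +x axis; outer radius about 50 mm. Origin on its axis, level with the bottom of the holes; its top is 14 mm higher, 62 mm above the bench. Turns with joint collar (at 0 its axes are parallel to the fixture's).
- spacer_mid (a point): Centre of the spacer: plain steel plate 10 mm thick (its x), 45 mm wide (its y), 62 mm high (z), 0.2 kg, standing in the slot with only its top edge showing; it may stand up to 9 mm off the slot's middle along the slot. It takes up to about 15 N to pull out.
- pin_bar_mid (a point): Centre of the pin bar, standing upright in one of the three holes of the stand: 110 mm long, steel, 0.16 kg; lower 43 mm is a round pin of 12 mm diameter, upper 67 mm a 16 mm square shank with its sides along its x and y. The centre is 55 mm above its lower end.
- bar_stand: Fixed wooden stand 66 mm (x) by 166 mm (y) by 35 mm high, origin under its middle, with three holes 17 mm wide and 30 mm deep in a row along its y, at -52, 0 and 52 mm.
- tray: Fixed aluminium tray, outside 150 mm (x) by 130 mm (y), 28 mm high, 4 mm walls and floor, origin under its middle.
- drift_a: Fat round steel drift 22 mm thick, 72 mm long, standing in a hole of the stand (origin at its lower end). Leave it.
- drift_b: As drift_a but 84 mm long. Leave it.
- spray_can: Green and white spray can 64 mm wide, 190 mm high, standing (origin under its middle). Leave it.
- socket: Steel socket, a ring 32 mm wide and 38 mm high (origin under its middle). Leave it.
- screwdriver: Screwdriver lying on the bench near the robot (origin under its middle, along its x). Leave it.
- spare_plate: Another spacer plate lying flat, 62 by 45 by 10 mm (origin under its middle). Leave it.
- tub: White plastic tub 100 mm wide, 90 mm high. Leave it.
- impact_wrench: Red and black impact wrench lying on its side, about 190 by 220 mm, 70 mm high. Leave it.
Mind the look-alikes: they are no part of the job. Leave any black look-alike of the part that bears pin_bar_mid alone.

How it is judged:
By the outcome, as a careful person would: the job done as asked, in the order asked, and still so for the second after the job is handed in, with the robot touching nothing.
It also fails if it takes over 72 s, if anything falls off the work surface, if the arm or the gripper's body presses on something with over 40 N, if the wrist force passes 120 N, or if a joint passes its speed limit or range.

## Robot

A 6-joint arm with a two-finger parallel gripper is mounted at the origin on the work surface. World frame = base frame: x ahead of the robot, y to its left, z up, the work surface at z = 0. Lengths are in mm, angles in rad, forces in N, time in s.
With the tool pointing down it reaches from about 350 to 875 mm from the base axis. Payload 4.2 kg.
Tool frame: the origin (TCP) lies at the very end of the fingers, on their centre line; the grasp point (between the pads) lies 19 mm behind it (arm.grasp_offset is the distance from the TCP to the grasp point, in mm); z points along the fingers, y is the direction in which the jaws open and shut (so a half turn about z gives the same grasp; the last joint's range is limited). The gripper opens to 85 mm and grips with 20 to 120 N. Pads are 22 mm wide; open, the fingers measure 114 mm over their backs; the gripper's body (76 mm by 85 mm) begins 54 mm behind the grasp point. The pads swing forward as they close: fully open they stand 13 mm farther back than shut.
Start: joints at [-0.9, 0.385, 0.008, 0, -1.194, -0.259], TCP at [250.175, -572.723, 231.312] pointing down, gripper open.
Joint ranges: [-3.14, 3.14], [-1.21, 2.06], [-1.07, 1.41], [-3.16, 2.05], [-2.99, -0.16], [-3.1, 3.1]. Speed limits (rad/s): [2.79, 2.79, 3.14, 3.14, 3.14, 3.14].

## Interface

Orientations are given as a unit quaternion [x, y, z, w].
In Python, from bench import arm gives the robot as it stands.
- The arm moves only by the tool arm_command, never from a script. Its argument "commands" is one flat list of numbers, 4 for each row, row after row: the shift along the tool's x, y, z in m, then the turn about the tool's z in degrees. In form: [tx, ty, tz, roll, tx, ty, tz, roll, ...]. A call has exactly 5 rows; each row shifts and turns the pose as measured when the row begins, along the tool's axes as they then stand; what a row does not reach is not made up. A row lasts 1/10 s, in which the tool goes at most 50 mm and 8.59 degrees, less where a joint would pass 70% of its speed; a pose out of reach is approached as far as the arm can. A call with a gripper value outside its range is refused whole. "jaw" is the opening, from 0 (shut) to 1 (fully open), set as the call begins (left out, the last holds). The fingers move at their own pace and stop on an object; the grip force is fixed at half the most. Time passes only in rows, so rows that do not move let the fingers close, or fill a call up. It gives the time, the measured TCP pose, the force and the opening at its end, in the units of the state.
- arm.read_state(): the state, without advancing time (a new reading comes with each control period).
- arm.get_image(name): name is "scene" or "side" or "wrist"; returns the picture (384x512x3 uint8, red, green, blue); there is no depth.
- arm.camera_info(name): a dict with "camera_matrix" (3x3 intrinsics, pixels), "world_from_camera" (4x4, takes a point from camera to world coordinates). Camera axes: x right, y down, z forward; pixel columns grow to the right and rows downward; lengths in mm; the calibration is good to about 2 mm. A picture is of the moment at which its call begins: read the wrist's pose just before it. camera_info takes no time and is no camera call; for the wrist camera it gives the pose at the moment of the call.
- arm.job_done(): hands the job in, once; it reports no verdict.
Trained networks look in the newest picture that a camera, given by its name, has taken for a name from the list of things; names that differ only in an ending like _2 or _b are one class to them, and where a whole thing is asked for, a point or a joint stands for the part that bears it (a point fixed in the world has none). Each returns a list of dicts, best first, with "confidence" (0 to 1); they miss things now and then, are a little off and sometimes report something else, mostly with a low value. They report only what shows in the picture. A call takes as long as a camera call. They do not tell look-alikes from the thing itself.
- arm.regions_of(camera, target): "mask" (384x512 bool, what is visible of it).
- arm.place_of(camera, target): "centre" ([x, y, z] in mm, in the coordinates of the camera as it stood for that picture, good to about 4 mm: a listed point, or the origin of a listed thing).
The state is a dict: "clock": time; "joints": joint angles; "joint_vel": joint speeds; "joint_efforts": joint torques, N m; "position": TCP position; "ee_rot": TCP orientation; "contact_force": force on the tool from outside, world axes, zero at the start; "wrist_torque": the same for the moment, N m; "gripper_width": finger opening in mm.
Only numpy, scipy, OpenCV 4.12 (cv2) and the standard library are available. Lean on these libraries where they do the work, as an engineer would, in place of code of your own. Each camera call takes 0.05 s, during which the arm holds its last target.

## Working session

There is one attempt and no reset: what is moved stays moved. The work goes in short steps, Python scripts to look and compute and a tool call to move; the robot and the scene stay as the last step left them, time stands still between calls to the robot, and variables do not carry over. Pictures are saved under pics/ and viewed, and the job is handed in when it is done.

Besides the shell and the picture viewer there is one more tool, called after "Call:" as name(argument=value, ...) on one line, values as JSON. arm_command: Moves the arm, as the interface text tells. Its arguments: {"type":"object","properties":{"commands":{"type":"array"},"jaw":{"type":"number"}},"required":["commands"]}

```bash
ls -la; mkdir -p pics; cat > h.py <<'E'
import numpy as np, cv2
from bench import arm
from scipy.spatial.transform import Rotation as R
def save(name,fn):
    im=arm.get_image(name); cv2.imwrite('pics/'+fn,cv2.cvtColor(im,cv2.COLOR_RGB2BGR)); return im
def cam(name):
    c=arm.camera_info(name); return np.array(c['camera_matrix']),np.array(c['world_from_camera'])
def toworld(name,p,T=None):
    if T is None: T=cam(name)[1]
    return (T@np.r_[p,1])[:3]
def ray(name,u,v,z,KT=None):
    K,T=KT or cam(name)
    d=T[:3,:3]@np.linalg.inv(K)@np.array([u,v,1.]); o=T[:3,3]
    return o+d*(z-o[2])/d[2]
def proj(name,p,KT=None):
    K,T=KT or cam(name)
    q=np.linalg.inv(T)@np.r_[p,1]; q=K@q[:3]; return q[:2]/q[2]
def st():
    s=arm.read_state(); print({k:np.round(v,3).tolist() for k,v in s.items()}); return s
E
python3 - <<'E'
from h import *
np.set_printoptions(precision=2,suppress=True)
s=st()
for n in ['scene','side','wrist']:
    save(n,n+'0.png'); K,T=cam(n); print(n,K.tolist(),T.round(3).tolist())
    if n=='wrist': continue
    for t in ['fixture','slot_top','ring_nut','spacer_mid','pin_bar_mid','bar_stand','tray','drift_a','spray_can','socket','tub','impact_wrench','screwdriver','spare_plate']:
        r=arm.place_of(n,t)
        print(t,[(round(d['confidence'],2),toworld(n,d['centre'],T).round(0).tolist()) for d in r[:4]])
print(arm.read_state()['clock'])
E
```

```text
total 12
drwxr-xr-x  3 agent agent 4096 Dec  6 21:34 .
drwxr-xr-x 23 root  root  4096 Dec  6 21:34 ..
drwxr-xr-x  2 agent agent 4096 Dec  6 21:34 pics
{'clock': 0.0, 'joints': [-0.9, 0.386, 0.007, -0.001, -1.194, -0.259], 'joint_vel': [0.001, -0.001, 0.0, -0.001, -0.001, 0.0], 'joint_efforts': [-0.0, -39.229, 18.84, 4.186, -0.005, 0.0], 'position': [249.923, -572.206, 230.193], 'ee_rot': [-0.204, 0.979, 0.001, -0.0], 'contact_force': [-0.333, 0.341, 0.372], 'wrist_torque': [0.01, -0.018, 0.003], 'gripper_width': 85.353}
scene [[363.1867383974839, 0.0, 254.35697864675913], [0.0, 363.1867383974839, 188.98597015212243], [0.0, 0.0, 1.0]] [[0.843, 0.345, -0.412, 969.93], [0.537, -0.574, 0.618, -660.967], [-0.023, -0.743, -0.669, 731.497], [0.0, 0.0, 0.0, 1.0]]
fixture [(0.9, [578.0, -12.0, 2.0])]
slot_top [(0.66, [638.0, 1.0, 84.0])]
ring_nut [(0.58, [538.0, -28.0, 47.0])]
spacer_mid [(0.55, [635.0, -5.0, 55.0])]
pin_bar_mid [(0.79, [411.0, -354.0, 57.0]), (0.69, [456.0, -428.0, 58.0]), (0.59, [373.0, -300.0, 53.0]), (0.55, [535.0, -303.0, 63.0])]
bar_stand []
tray [(0.78, [538.0, 273.0, 
[... 994 characters left out ...]
.0]), (0.15, [806.0, -93.0, 2.0])]
spray_can [(0.73, [763.0, 195.0, -3.0])]
socket [(0.66, [388.0, 234.0, -2.0]), (0.36, [636.0, -4.0, 88.0])]
tub [(0.55, [735.0, -272.0, -1.0]), (0.22, [807.0, -92.0, 2.0])]
impact_wrench [(0.78, [809.0, -92.0, -1.0]), (0.61, [763.0, 192.0, -3.0])]
screwdriver [(0.68, [641.0, -5.0, 60.0]), (0.58, [385.0, -218.0, 1.0]), (0.41, [536.0, -308.0, 62.0])]
spare_plate [(0.53, [562.0, -469.0, 1.0]), (0.32, [762.0, 196.0, -3.0])]
wrist [[332.47756483620105, 0.0, 257.4025772041758], [0.0, 332.47756483620105, 190.2039401263948], [0.0, 0.0, 1.0]] [[-0.4, 0.884, 0.244, 188.603], [0.917, 0.386, 0.105, -599.669], [-0.001, 0.266, -0.964, 374.268], [0.0, 0.0, 0.0, 1.0]]
1.55
```

View pics/scene0.png

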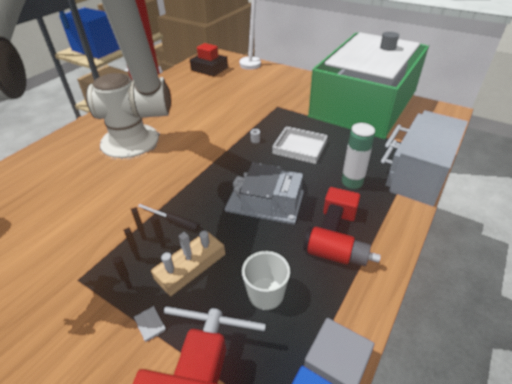

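View pics/side0.png

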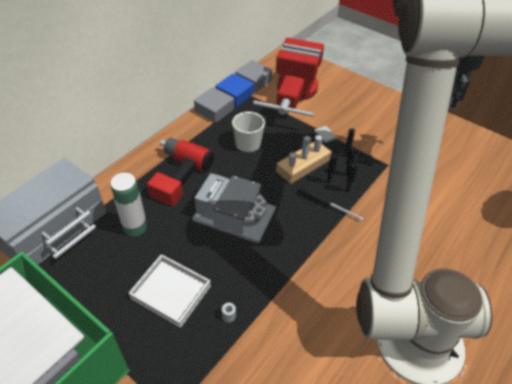

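View pics/wrist0.png

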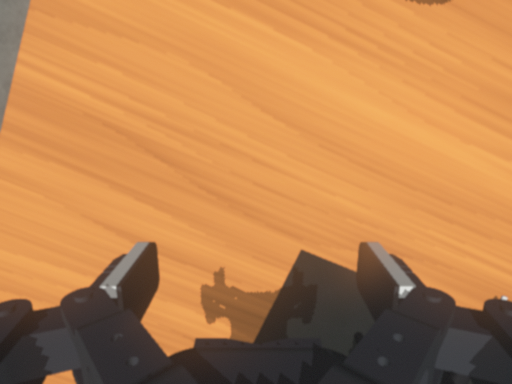

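The scene view shows the fixture at about (265,192) and the stand at about (188,262). Black look-alike bars stand to the left of the stand. I'll zoom in next.

```bash
python3 - <<'E'
import cv2, numpy as np
a=cv2.imread('pics/scene0.png'); b=cv2.imread('pics/side0.png')
def c(i,x,y,w,h): return cv2.resize(i[y:y+h,x:x+w],(400,300),interpolation=cv2.INTER_CUBIC)
cv2.imwrite('pics/z0.png',np.vstack([np.hstack([c(a,110,200,120,90),c(a,215,155,100,75)]),np.hstack([c(b,260,120,120,90),c(b,185,165,100,75)])]))
E
```

```text
(no output)
```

View pics/z0.png

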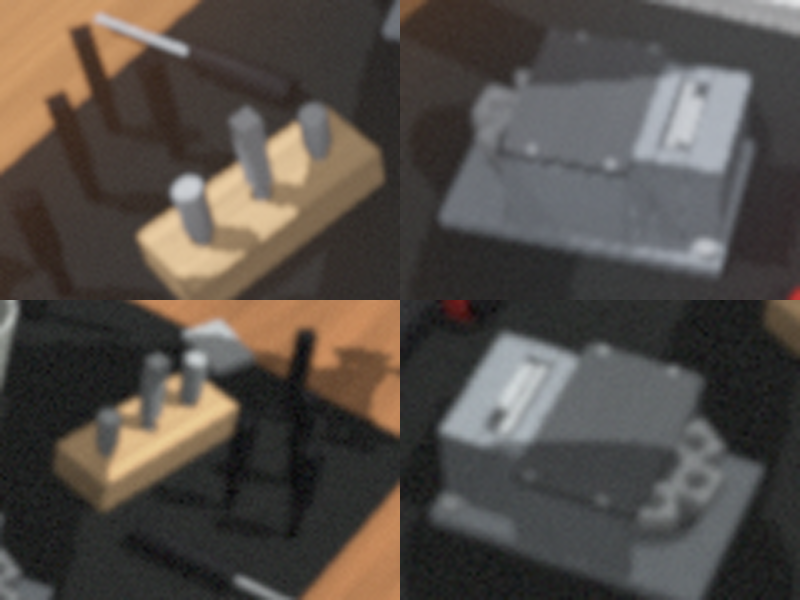

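```bash
cat >> h.py <<'E'
def psi(s):
    m=R.from_quat(s['ee_rot']).as_matrix(); return np.degrees(np.arctan2(m[1,0],m[0,0]))%360
def plan(pos,yaw=None,n=None,step=48,rstep=8.0):
    s=arm.read_state(); m=R.from_quat(s['ee_rot']).as_matrix(); p=np.array(s['position'])
    d=np.array(pos,float)-p; y0=psi(s); dy=0 if yaw is None else (yaw-y0+180)%360-180
    k=n or int(max(np.ceil(np.linalg.norm(d)/step),np.ceil(abs(dy)/rstep),1))
    print('from',p.round(1),'psi',round(y0,1),'tilt',np.round(m[:3,2],4),'rows',k)
    for i in range(k):
        mm=R.from_euler('z',dy*i/k,degrees=True).as_matrix()@m
        t=mm.T@d/k/1000
        print(', '.join(f'{v:.4f}' for v in t)+f', {-dy/k:.2f},')
E
python3 -c "
from h import *
plan([535,-310,230],256)"
```

```text
from [ 250.2 -572.7  231.3] psi 203.6 tilt [ 0. -0. -1.] rows 9
-0.0407, 0.0141, 0.0001, -5.82,
-0.0419, 0.0099, 0.0001, -5.82,
-0.0427, 0.0056, 0.0001, -5.82,
-0.0430, 0.0012, 0.0001, -5.82,
-0.0429, -0.0031, 0.0001, -5.82,
-0.0424, -0.0075, 0.0001, -5.82,
-0.0414, -0.0118, 0.0001, -5.82,
-0.0400, -0.0159, 0.0001, -5.82,
-0.0382, -0.0199, 0.0001, -5.82,
```

Call:
arm_command(commands=[-0.041,0.014,0,-5.8,-0.042,0.01,0,-5.8,-0.043,0.006,0,-5.8,-0.043,0.001,0,-5.8,-0.043,-0.003,0,-5.8], jaw=0.5)

```text
clock: 2.05
position: [409.4, -424.9, 230.8]
ee_rot: [-0.447, 0.895, -0.0, -0.0]
contact_force: [-0.4, 0.2, -0.3]
gripper_width: 42.6
```

```bash
python3 -c "
from h import *
plan([535,-310,230],256)"
```

```text
from [ 409.4 -424.9  230.8] psi 233.1 tilt [-4.0e-04 -1.1e-03 -1.0e+00] rows 4
-0.0418, -0.0079, 0.0002, -5.73,
-0.0408, -0.0120, 0.0002, -5.73,
-0.0394, -0.0160, 0.0002, -5.73,
-0.0376, -0.0199, 0.0002, -5.73,
```

Call:
arm_command(commands=[-0.042,-0.008,0,-5.7,-0.041,-0.012,0,-5.7,-0.039,-0.016,0,-5.7,-0.038,-0.02,0,-5.7,0,0,0,0])

```text
clock: 2.55
position: [542.7, -300.3, 231.3]
ee_rot: [-0.625, 0.781, -0.001, 0.0]
contact_force: [-1.2, -1.0, 0.2]
gripper_width: 42.6
```

```bash
python3 -c "
from h import *
s=st();print(psi(s))
K,T=cam('wrist');save('wrist','w1.png')
for t in ['pin_bar_mid','bar_stand','drift_a']:
    r=arm.place_of('wrist',t)
    print(t,[(round(d['confidence'],2),toworld('wrist',d['centre'],T).round(1).tolist()) for d in r[:4]])
import numpy as np
np.savez('w1.npz',K=K,T=T)
"
```

```text
{'clock': 2.55, 'joints': [-0.244, 0.375, -0.007, 0.002, -1.186, 0.022], 'joint_vel': [-0.033, -0.017, -0.026, 0.009, -0.02, -0.004], 'joint_efforts': [1.041, -38.521, 19.238, 4.164, 0.086, 0.095], 'position': [542.672, -300.277, 231.31], 'ee_rot': [-0.625, 0.781, -0.001, 0.0], 'contact_force': [-1.223, -0.981, 0.246], 'wrist_torque': [-0.019, 0.085, -0.011], 'gripper_width': 42.62}
257.3091912084422
pin_bar_mid [(0.92, [410.4, -363.4, 58.5]), (0.76, [538.8, -302.8, 63.5]), (0.76, [374.1, -299.5, 55.5]), (0.68, [438.6, -298.6, 55.0])]
bar_stand [(0.73, [537.9, -305.0, -2.1])]
drift_a [(0.76, [527.4, -357.0, 5.6]), (0.75, [547.0, -255.1, 4.8])]
```

View pics/w1.png

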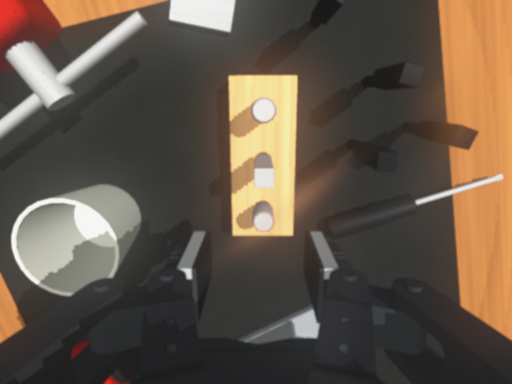

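The wrist view shows the stand top at columns 229–298, rows 75–236. The bar's square top face is at about (264,177), roughly aligned with the image. I'll measure these accurately.

```bash
python3 -c "
from h import *
d=np.load('w1.npz');KT=(d['K'],d['T'])
for u,v in [(229,75),(298,75),(294,236),(232,236)]: print(ray('wrist',u,v,35,KT).round(1))
a=cv2.imread('pics/w1.png');cv2.imwrite('pics/z1.png',cv2.resize(a[140:250,220:310],(720,880)[::1],interpolation=cv2.INTER_CUBIC)[:600])
"
```

```text
[ 550.4 -394.1   35. ]
[ 485.4 -379.4   35. ]
[ 521.3 -215.7   35. ]
[ 587.8 -230.6   35. ]
```

View pics/z1.png

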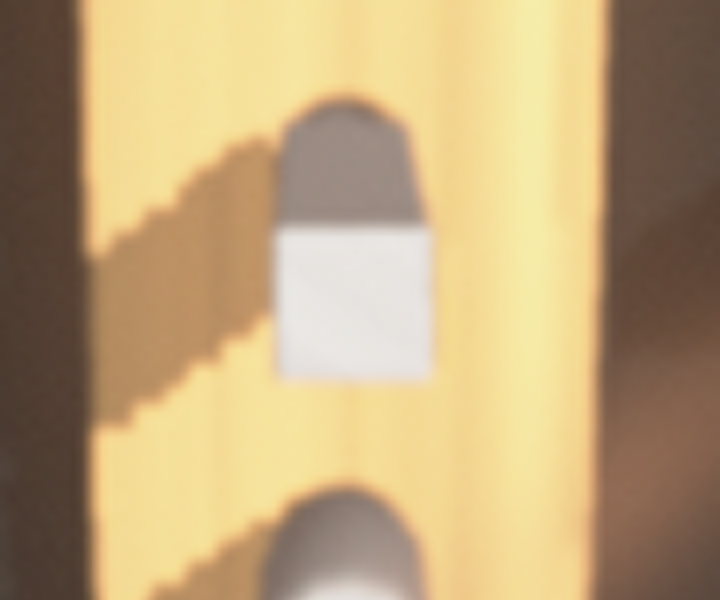

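```bash
python3 -c "
from h import *
d=np.load('w1.npz');KT=(d['K'],d['T'])
print(ray('wrist',264.2,177.9,115,KT).round(1))
c=ray('wrist',264.2,177.9,115,KT)
plan([c[0],c[1],125],257.2)
"
```

```text
[ 536.5 -305.5  115. ]
from [ 538.8 -304.   231.7] psi 256.9 tilt [ 8.0e-04 -2.2e-03 -1.0e+00] rows 3
0.0006, 0.0007, 0.0356, -0.12,
0.0006, 0.0007, 0.0356, -0.12,
0.0006, 0.0007, 0.0356, -0.12,
```

Call:
arm_command(commands=[0.001,0.001,0.045,0,0.001,0.001,0.045,0,0,0,0.04,0,0,0,0.02,0,0,0,0,0])

```text
clock: 3.25
position: [533.5, -313.4, 81.3]
ee_rot: [-0.617, 0.787, -0.005, 0.002]
contact_force: [-0.4, -0.5, -0.1]
gripper_width: 42.6
```

```bash
python3 -c "
from h import *
print(cam('wrist')[1][:3,3]); save('wrist','w2.png'); KT=cam('wrist')
plan([536.5,-305.5,47],257.2)
p=[536.5,-305.5,115];print(proj('wrist',p,KT))
"
```

```text
[ 516.34427985 -377.90228849  224.42500228]
from [ 534.3 -313.7   82.7] psi 256.2 tilt [ 0.0105 -0.0067 -0.9999] rows 1
-0.0086, 0.0002, 0.0357, -1.04,
[256.52102363 304.57935489]
```

View pics/w2.png

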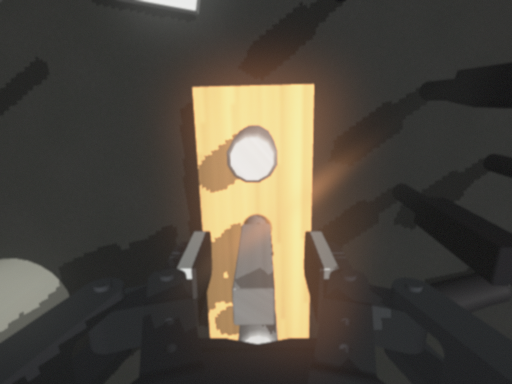

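Call:
arm_command(commands=[-0.004,0,0,-0.5,-0.004,0,0.005,-0.5,0,0,0.01,0,0,0,0.01,0,0,0,0.009,0])

```text
clock: 3.8
position: [540.7, -308.3, 54.4]
ee_rot: [-0.624, 0.782, -0.012, 0.006]
contact_force: [-0.5, 0.7, 0.1]
gripper_width: 42.8
```

```bash
python3 -c "
from h import *
plan([536.5,-305.5,47],257.2)
"
```

```text
from [ 540.7 -308.3   54.4] psi 257.2 tilt [ 0.0246 -0.0118 -0.9996] rows 1
-0.0019, 0.0049, 0.0073, -0.03,
```

Call:
arm_command(commands=[0,0.002,0,0,-0.001,0.002,0,0,-0.001,0.001,0,0,0,0,0,0,0,0,0,0])

```text
clock: 4.3
position: [535.1, -304.6, 52.5]
ee_rot: [-0.624, 0.782, -0.011, 0.005]
contact_force: [-0.7, 0.6, -0.3]
gripper_width: 42.5
```

```bash
python3 -c "
from h import *
plan([536.5,-305.5,47],257.2);st()
"
```

```text
from [ 535.1 -304.6   52.5] psi 257.2 tilt [ 0.0216 -0.0109 -0.9997] rows 1
0.0005, -0.0014, 0.0055, -0.02,
{'clock': 4.3, 'joints': [-0.252, 0.534, -0.249, 0.008, -0.764, 0.023], 'joint_vel': [0.001, -0.004, -0.0, 0.001, 0.001, 0.0], 'joint_efforts': [0.006, -41.943, 14.38, 3.187, 0.043, -0.0], 'position': [535.109, -304.598, 52.463], 'ee_rot': [-0.624, 0.782, -0.011, 0.005], 'contact_force': [-0.691, 0.561, -0.313], 'wrist_torque': [0.002, 0.036, 0.027], 'gripper_width': 42.521}
```

Call:
arm_command(commands=[0,-0.001,0.003,0,0,0,0.002,0,0,0,0,0,0,0,0,0,0,0,0,0])

```text
clock: 4.8
position: [536.8, -305.1, 47.6]
ee_rot: [-0.624, 0.782, -0.012, 0.005]
contact_force: [-0.5, 0.5, 0.5]
gripper_width: 42.8
```

Call:
arm_command(commands=[0,0,0,0,0,0,0,0,0,0,0,0,0,0,0,0,0,0,0,0], jaw=0.0)

```text
clock: 5.3
position: [536.9, -305.2, 47.8]
ee_rot: [-0.624, 0.782, -0.012, 0.005]
contact_force: [-0.0, 0.3, -0.3]
gripper_width: 15.1
```

```bash
python3 -c "
from h import *
plan([536.5,-305.5,47],257.2);st(); save('wrist','w3.png')
"
```

```text
from [ 536.9 -305.2   47.8] psi 257.2 tilt [ 0.0232 -0.0115 -0.9997] rows 1
0.0004, 0.0004, 0.0008, -0.01,
{'clock': 5.3, 'joints': [-0.252, 0.542, -0.25, 0.008, -0.754, 0.023], 'joint_vel': [-0.001, 0.001, -0.0, 0.001, -0.0, 0.0], 'joint_efforts': [0.009, -42.312, 14.316, 3.167, 0.037, -0.0], 'position': [536.914, -305.172, 47.77], 'ee_rot': [-0.624, 0.782, -0.012, 0.005], 'contact_force': [-0.009, 0.326, -0.276], 'wrist_torque': [0.037, 0.053, -0.021], 'gripper_width': 15.123}
```

View pics/w3.png

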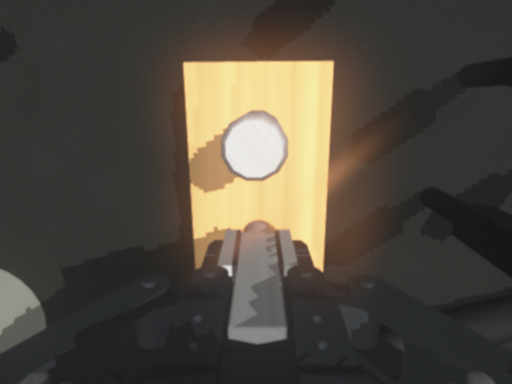

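Call:
arm_command(commands=[0,0,-0.01,0,0,0,-0.02,0,0,0,-0.03,0,0,0,-0.04,0,0,0,-0.04,0])

```text
clock: 5.85
position: [528.8, -301.7, 185.0]
ee_rot: [-0.623, 0.782, -0.003, 0.001]
contact_force: [1.4, -0.9, -1.9]
gripper_width: 15.4
```

```bash
python3 -c "
from h import *
plan([530,-45,215],197,step=40);st()
"
```

```text
from [ 528.8 -301.7  185. ] psi 257.1 tilt [ 0.0052 -0.0043 -1.    ] rows 8
-0.0313, 0.0070, -0.0039, 7.51,
-0.0301, 0.0110, -0.0039, 7.51,
-0.0284, 0.0149, -0.0039, 7.51,
-0.0262, 0.0185, -0.0039, 7.51,
-0.0236, 0.0217, -0.0040, 7.51,
-0.0205, 0.0246, -0.0040, 7.51,
-0.0171, 0.0271, -0.0040, 7.51,
-0.0134, 0.0291, -0.0040, 7.51,
{'clock': 5.85, 'joints': [-0.251, 0.389, -0.108, 0.003, -1.068, 0.024], 'joint_vel': [0.004, -0.375, 0.512, -0.007, -0.913, 0.002], 'joint_efforts': [-0.196, -38.173, 16.952, 4.073, 0.499, -0.001], 'position': [528.828, -301.676, 185.002], 'ee_rot': [-0.623, 0.782, -0.003, 0.001], 'contact_force': [1.419, -0.922, -1.906], 'wrist_torque': [-0.027, -0.117, 0.013], 'gripper_width': 15.41}
```

Call:
arm_command(commands=[-0.031,0.007,0,7.5,-0.03,0.011,0,7.5,-0.028,0.015,-0.002,7.5,-0.026,0.018,-0.004,7.5,-0.024,0.022,-0.004,7.5])

```text
clock: 6.35
position: [532.9, -141.6, 204.2]
ee_rot: [-0.323, 0.946, -0.007, 0.008]
contact_force: [0.5, 0.2, -0.8]
gripper_width: 14.9
```

```bash
python3 -c "
from h import *
plan([530,-45,215],197,step=40)
"
```

```text
from [ 532.9 -141.6  204.2] psi 217.7 tilt [ 0.0206 -0.0087 -0.9998] rows 3
-0.0190, 0.0260, -0.0039, 6.90,
-0.0157, 0.0281, -0.0040, 6.90,
-0.0122, 0.0298, -0.0040, 6.90,
```

Call:
arm_command(commands=[-0.018,0.024,-0.006,6.9,-0.015,0.026,-0.006,6.9,-0.01,0.02,-0.006,4,0,0.008,0,1,0,0,0,0])

```text
clock: 6.85
position: [528.2, -44.0, 224.9]
ee_rot: [-0.159, 0.987, -0.005, 0.01]
contact_force: [0.4, -0.1, -1.2]
gripper_width: 15.4
```

```bash
python3 -c "
from h import *
s=st();print(psi(s))
K,T=cam('wrist');save('wrist','w4.png')
np.savez('w4.npz',K=K,T=T)
for t in ['ring_nut','fixture','slot_top','spacer_mid']:
    r=arm.place_of('wrist',t)
    print(t,[(round(d['confidence'],2),toworld('wrist',d['centre'],T).round(1).tolist()) for d in r[:4]])
"
```

```text
{'clock': 6.85, 'joints': [0.23, 0.217, -0.254, 0.013, -1.08, -1.488], 'joint_vel': [0.01, -0.009, 0.016, 0.009, -0.002, -0.001], 'joint_efforts': [0.406, -30.888, 18.918, 4.276, 0.068, -0.126], 'position': [528.169, -43.97, 224.915], 'ee_rot': [-0.159, 0.987, -0.005, 0.01], 'contact_force': [0.367, -0.114, -1.244], 'wrist_torque': [0.014, 0.082, 0.002], 'gripper_width': 15.366}
198.27290290140334
ring_nut [(0.92, [537.2, -30.3, 48.9])]
fixture [(0.86, [581.7, -14.0, 1.1])]
slot_top []
spacer_mid []
```

View pics/w4.png

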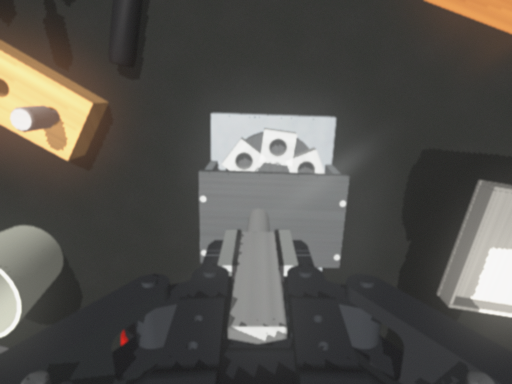

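The wrist view shows the guard edge from (199,170) to (349,177) and three nut holes at about (244,161), (278,149) and (307,167). I'll fit the geometry from these.

```bash
python3 -c "
import cv2
a=cv2.imread('pics/w4.png');cv2.imwrite('pics/z4.png',cv2.resize(a[105:185,190:360],(800,376),interpolation=cv2.INTER_CUBIC))
"
```

```text
(no output)
```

View pics/z4.png

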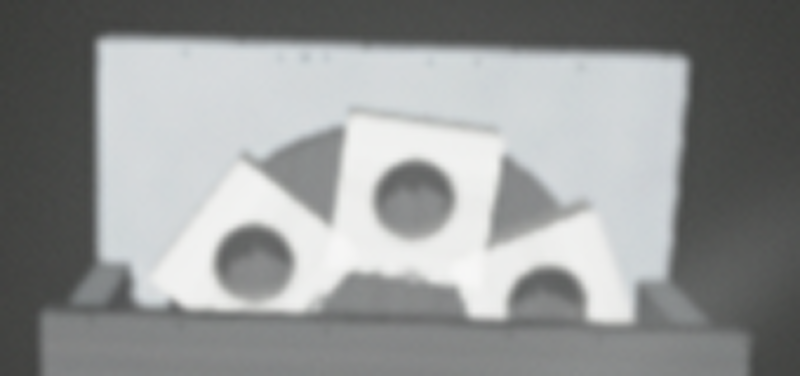

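```bash
python3 -c "
from h import *
np.set_printoptions(precision=1,suppress=True)
d=np.load('w4.npz');KT=(d['K'],d['T'])
h=[ray('wrist',u,v,62,KT)[:2] for u,v in [(244.,160.7),(278.2,147.1),(306,169.8)]]
print(h, np.linalg.norm(h[0]-h[1]),np.linalg.norm(h[1]-h[2]),np.linalg.norm(h[0]-h[2]))
g=[ray('wrist',u,v,85,KT)[:2] for u,v in [(198.5,170.9),(349.4,175.6)]]
print(g,np.linalg.norm(g[1]-g[0]))
e=g[1]-g[0]; yaw=np.degrees(np.arctan2(e[1],e[0]))-90; print('yaw',yaw)
yh=e/np.linalg.norm(e); xh=np.array([yh[1],-yh[0]])
mid=(g[0]+g[1])/2; print('nut from guard',mid+15*xh,'fix',mid+60*xh)
# from holes
from scipy.optimize import least_squares
def f(p): return np.concatenate([p[:2]+34*np.array([np.cos(p[2]+k*np.pi/3),np.sin(p[2]+k*np.pi/3)])-h[i] for i,k in [(0,1),(1,0),(2,-1)]][:2])
r=least_squares(f,[538,-30,np.radians(180)]);print(r.x[:2],np.degrees(r.x[2]),r.fun)
a=np.degrees(r.x[2])-yaw;print('mid hole angle in fixture',a,'collar mod60',((a+30)%60)-30)
"
```

```text
[array([524.9, -60.8]), array([502.9, -34.8]), array([514.9,  -3.1])] 34.09822001095716 33.90629480388225 58.61538485805246
[array([541.2, -96. ]), array([503.8,  29.8])] 131.23996746260585
yaw 16.592934157027557
nut from guard [536.9 -28.8] fix [580.  -15.9]
[536.4 -28.8] 190.26982442779502 [-0.  0.  0. -0.]
mid hole angle in fixture 173.67689027076744 collar mod60 -6.323109729232556
```

```bash
cat >> h.py <<'E'
NUT=np.array([536.6,-28.8]); YAW=16.6
def tip(s,L=42.8):
    m=R.from_quat(s['ee_rot']).as_matrix(); return np.array(s['position'])+m@np.array([0,0,L])
def overlay(fn,out,s,T,K):
    a=cv2.imread(fn); m=R.from_quat(s['ee_rot']).as_matrix()
    for L,r in [(42.8,6),(0,6)]:
        pts=[proj('wrist',tip(s,L)+m@np.array([r*np.cos(t),r*np.sin(t),0]),(K,T)) for t in np.linspace(0,6.28,24)]
        cv2.polylines(a,[np.int32(np.array(pts)*16)],True,(0,255,0),1,shift=4)
    cv2.imwrite(out,cv2.resize(a[190:350,200:320],(600,800)[:2],interpolation=cv2.INTER_NEAREST)[:600])
E
python3 -c "
from h import *
d=np.load('w4.npz')
s=arm.read_state();print(psi(s),s['position'],tip(s))
print(R.from_quat(s['ee_rot']).as_matrix().round(4))
s4=dict(position=[528.169,-43.97,224.915],ee_rot=[-0.159, 0.987, -0.005, 0.01])
overlay('pics/w4.png','pics/o4.png',s4,d['T'],d['K'])
"
```

```text
198.11756455414624 [528.63162257 -45.77407814 224.28975235] [529.5446202  -46.08090126 181.5005914 ]
[[-0.9503 -0.3107  0.0213]
 [-0.3109  0.9504 -0.0072]
 [-0.018  -0.0134 -0.9997]]
```

View pics/o4.png

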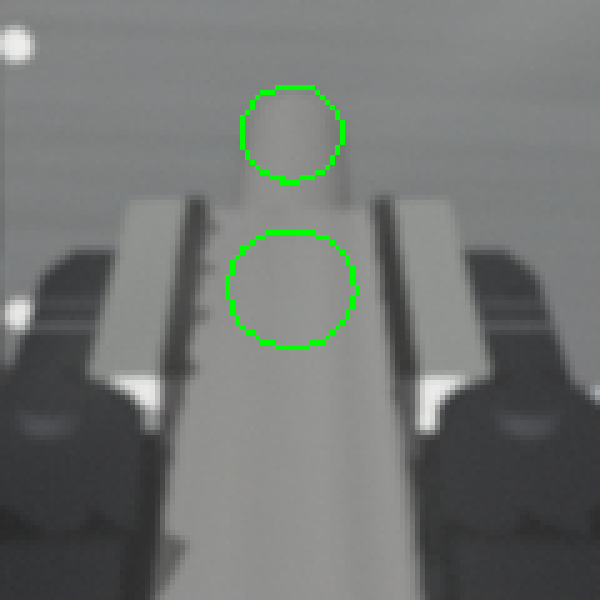

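```bash
cat >> h.py <<'E'
def plantip(t,yaw=None,L=42.8,**k):
    s=arm.read_state(); print('tip',tip(s,L).round(1)); plan(np.array(t)-(tip(s,L)-np.array(s['position'])),yaw,**k)
def holepos(a_fix,r=34): 
    a=np.radians(a_fix+YAW); return NUT+r*np.array([np.cos(a),np.sin(a)])
E
python3 -c "
from h import *
plantip([503,-34.9,80],196.6,step=25)"
```

```text
tip [529.5 -46.1 181.5]
from [528.6 -45.8 224.3] psi 198.1 tilt [ 0.0213 -0.0072 -0.9997] rows 5
0.0047, 0.0040, 0.0202, 0.30,
0.0047, 0.0040, 0.0202, 0.30,
0.0048, 0.0040, 0.0202, 0.30,
0.0048, 0.0040, 0.0202, 0.30,
0.0048, 0.0040, 0.0202, 0.30,
```

Call:
arm_command(commands=[0.006,0.005,0.021,0.4,0.006,0.005,0.021,0.4,0.006,0.005,0.021,0.4,0.005,0.004,0.02,0.4,0,0,0.012,0])

```text
clock: 7.6
position: [504.4, -38.7, 127.3]
ee_rot: [-0.14, 0.99, -0.005, 0.013]
contact_force: [-0.0, -0.5, -2.0]
gripper_width: 14.9
```

```bash
python3 -c "
from h import *
plantip([503,-34.9,70],196.6,step=25)"
```

```text
tip [505.5 -39.   84.5]
from [504.4 -38.7 127.3] psi 196.1 tilt [ 0.0266 -0.0072 -0.9996] rows 1
0.0016, 0.0049, 0.0144, -0.46,
```

Call:
arm_command(commands=[0.001,0.002,0,-0.3,0.001,0.002,0.002,0,0,0.001,0.002,0,0,0,0.002,0,0,0,0.001,0])

```text
clock: 8.1
position: [501.5, -35.9, 119.9]
ee_rot: [-0.142, 0.99, -0.006, 0.012]
contact_force: [-0.3, 0.5, -2.1]
gripper_width: 15.3
```

```bash
python3 -c "
from h import *
plantip([503,-34.9,70],196.6,step=25)
s=arm.read_state();K,T=cam('wrist');save('wrist','w5.png')
a=cv2.imread('pics/w5.png')
for k in (0,60,-60):
    p=holepos(173.7+k)
    pts=[proj('wrist',[p[0]+8*np.cos(t),p[1]+8*np.sin(t),62],(K,T)) for t in np.linspace(0,6.28,24)]
    cv2.polylines(a,[np.int32(np.array(pts)*16)],True,(0,0,255),1,shift=4)
m=R.from_quat(s['ee_rot']).as_matrix()
pts=[proj('wrist',tip(s)+m@np.array([6*np.cos(t),6*np.sin(t),0]),(K,T)) for t in np.linspace(0,6.28,24)]
cv2.polylines(a,[np.int32(np.array(pts)*16)],True,(0,255,0),1,shift=4)
cv2.imwrite('pics/o5.png',cv2.resize(a[120:320,130:380],(750,600)))
"
```

```text
tip [502.6 -36.2  77.1]
from [501.5 -35.9 119.9] psi 196.3 tilt [ 0.0261 -0.008  -0.9996] rows 1
-0.0006, 0.0013, 0.0071, -0.26,
```

View pics/o5.png

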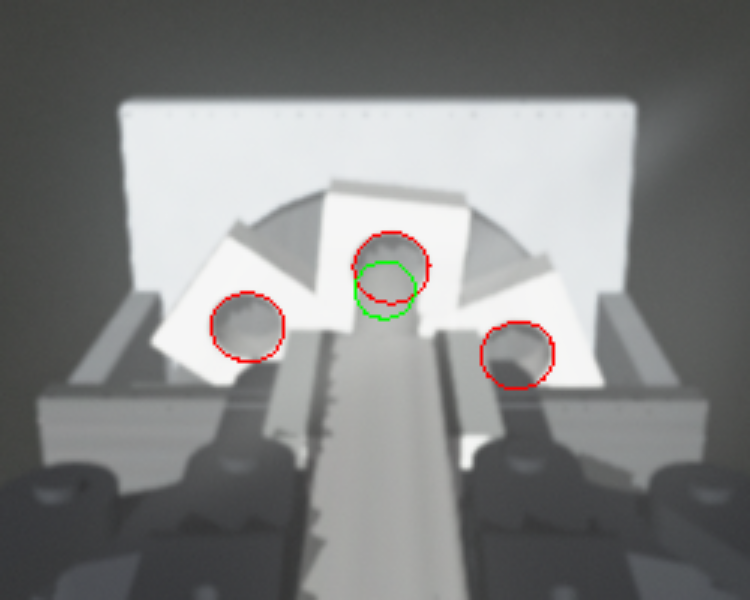

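Call:
arm_command(commands=[-0.001,0.001,0.002,0,0,0.001,0.005,0,0,0,0.005,0,0,0,0.005,0,0,0,0.004,0])

```text
clock: 8.65
position: [503.3, -33.4, 98.2]
ee_rot: [-0.142, 0.99, -0.006, 0.014]
contact_force: [0.1, 0.0, -2.8]
gripper_width: 15.5
```

```bash
python3 -c "
from h import *
plantip([503,-34.9,50],196.6,step=25)"
```

```text
tip [504.6 -33.7  55.4]
from [503.3 -33.4  98.2] psi 196.4 tilt [ 0.0285 -0.0075 -0.9996] rows 1
0.0020, -0.0006, 0.0054, -0.24,
```

Call:
arm_command(commands=[0.001,0,0.003,0,0.001,0,0.002,0,0,0,0.001,0,0,0,0,0,0,0,0,0])

```text
clock: 9.15
position: [501.0, -34.2, 90.8]
ee_rot: [-0.142, 0.99, -0.006, 0.013]
contact_force: [-0.0, 0.2, -1.9]
gripper_width: 15.2
```

```bash
cat >> h.py <<'E'
def arc(a0,a1,n,r=34,z=50,yaw=196.6):
    "relative steps along an arc for the tip, tool frame, from current tip"
    s=arm.read_state(); print('F',np.round(s['contact_force'],1),'psi',psi(s))
    m=R.from_quat(s['ee_rot']).as_matrix(); t=tip(s); d0=t[:2]-NUT
    print('tip',t.round(1),'ang',(np.degrees(np.arctan2(d0[1],d0[0]))-YAW)%360,'r',np.hypot(*d0))
    prev=t
    for i in range(1,n+1):
        p=np.r_[holepos(a0+(a1-a0)*i/n,r),z]
        q=m.T@(p-prev)/1000; prev=p
        print(', '.join(f'{v:.4f}' for v in q)+', 0,   # ang %.1f'%(a0+(a1-a0)*i/n))
E
python3 -c "
from h import *
arc(173.7,228,15)"
```

```text
F [-0.   0.2 -1.9] psi 196.36331011842404
tip [502.2 -34.6  48.1] ang 172.89336309910007 r 34.923918179786874
-0.0007, -0.0028, -0.0019, 0,   # ang 177.3
0.0000, -0.0021, 0.0000, 0,   # ang 180.9
-0.0001, -0.0021, 0.0000, 0,   # ang 184.6
-0.0002, -0.0021, 0.0000, 0,   # ang 188.2
-0.0004, -0.0021, 0.0000, 0,   # ang 191.8
-0.0005, -0.0021, 0.0000, 0,   # ang 195.4
-0.0006, -0.0020, 0.0000, 0,   # ang 199.0
-0.0008, -0.0020, 0.0000, 0,   # ang 202.7
-0.0009, -0.0020, 0.0001, 0,   # ang 206.3
-0.0010, -0.0019, 0.0001, 0,   # ang 209.9
-0.0011, -0.0018, 0.0001, 0,   # ang 213.5
-0.0012, -0.0017, 0.0001, 0,   # ang 217.1
-0.0014, -0.0017, 0.0001, 0,   # ang 220.8
-0.0015, -0.0016, 0.0001, 0,   # ang 224.4
-0.0016, -0.0015, 0.0001, 0,   # ang 228.0
```

Call:
arm_command(commands=[-0.001,-0.003,-0.002,0,0,-0.004,0,0,0,-0.004,0,0,-0.001,-0.004,0,0,-0.001,-0.004,0,0])

```text
clock: 9.65
position: [507.8, -47.0, 93.0]
ee_rot: [-0.141, 0.99, -0.001, 0.013]
contact_force: [-4.1, 9.3, 0.3]
gripper_width: 15.5
```

```bash
python3 -c "
from h import *
arc(200,228,5)"
```

```text
F [-4.1  9.3  0.3] psi 196.18182058127636
tip [508.9 -47.   50.2] ang 196.67978553508988 r 33.08977065055569
-0.0011, -0.0052, 0.0002, 0,   # ang 205.6
-0.0016, -0.0029, 0.0001, 0,   # ang 211.2
-0.0019, -0.0027, 0.0001, 0,   # ang 216.8
-0.0021, -0.0025, 0.0001, 0,   # ang 222.4
-0.0024, -0.0023, 0.0001, 0,   # ang 228.0
```

Call:
arm_command(commands=[-0.001,-0.004,0,0,-0.001,-0.004,0,0,-0.002,-0.004,0,0,-0.002,-0.004,0,0,-0.002,-0.003,0,0])

```text
clock: 10.15
position: [515.5, -56.2, 92.1]
ee_rot: [-0.138, 0.99, 0.006, 0.008]
contact_force: [-4.6, 8.8, 2.5]
gripper_width: 15.0
```

```bash
python3 -c "
from h import *
arc(220,228,2)"
```

```text
F [-4.6  8.8  2.5] psi 195.91206615994304
tip [516.1 -55.6  49.3] ang 216.05784228390868 r 33.724982579704495
-0.0029, -0.0037, -0.0006, 0,   # ang 224.0
-0.0017, -0.0016, 0.0000, 0,   # ang 228.0
```

Call:
arm_command(commands=[-0.002,-0.003,-0.001,0,-0.003,-0.003,0,0,-0.002,-0.003,0,0,-0.002,-0.002,0,0,-0.001,-0.001,0,0])

```text
clock: 10.65
position: [519.4, -59.3, 91.5]
ee_rot: [-0.136, 0.991, 0.013, -0.001]
contact_force: [-2.5, 3.7, 1.0]
gripper_width: 15.2
```

```bash
python3 -c "
from h import *
arc(220,228,2)
s=arm.read_state();print(R.from_quat(s['ee_rot']).as_matrix().round(3))"
```

```text
F [-2.5  3.7  1. ] psi 195.6417791925355
tip [519.2 -58.2  48.7] ang 222.75996098102252 r 34.22314201576914
-0.0007, -0.0003, -0.0013, 0,   # ang 224.0
-0.0017, -0.0016, -0.0000, 0,   # ang 228.0
[[-0.963 -0.27  -0.006]
 [-0.27   0.963  0.026]
 [-0.002  0.026 -1.   ]]
```

Call:
arm_command(commands=[0,0.001,-0.004,0,0,0.001,-0.008,0,0,0,-0.01,0,0,0,-0.006,0,0,0,0,0])

```text
clock: 11.15
position: [520.6, -58.9, 123.2]
ee_rot: [-0.136, 0.991, 0.013, 0.001]
contact_force: [0.6, 0.1, -2.0]
gripper_width: 15.0
```

```bash
cat >> h.py <<'E'
def look(n,a,L=42.8):
    s=arm.read_state();K,T=cam('wrist');fn=f'pics/w{n}.png';save('wrist',f'w{n}.png')
    np.savez(f'w{n}.npz',K=K,T=T)
    i=cv2.imread(fn)
    for k in (0,60,-60):
        p=holepos(a+k)
        pts=[proj('wrist',[p[0]+8*np.cos(t),p[1]+8*np.sin(t),62],(K,T)) for t in np.linspace(0,6.28,24)]
        cv2.polylines(i,[np.int32(np.array(pts)*16)],True,(0,0,255),1,shift=4)
    m=R.from_quat(s['ee_rot']).as_matrix()
    pts=[proj('wrist',tip(s,L)+m@np.array([6*np.cos(t),6*np.sin(t),0]),(K,T)) for t in np.linspace(0,6.28,24)]
    cv2.polylines(i,[np.int32(np.array(pts)*16)],True,(0,255,0),1,shift=4)
    cv2.imwrite(f'pics/o{n}.png',cv2.resize(i[120:320,130:380],(750,600)))
E
python3 -c "
from h import *
arc(220,228,1)
look(6,220)"
```

```text
F [ 0.6  0.1 -2. ] psi 195.6552001756998
tip [520.6 -57.8  80.4] ang 224.50980189519387 r 33.15609584601884
-0.0008, -0.0028, 0.0304, 0,   # ang 228.0
```

View pics/o6.png

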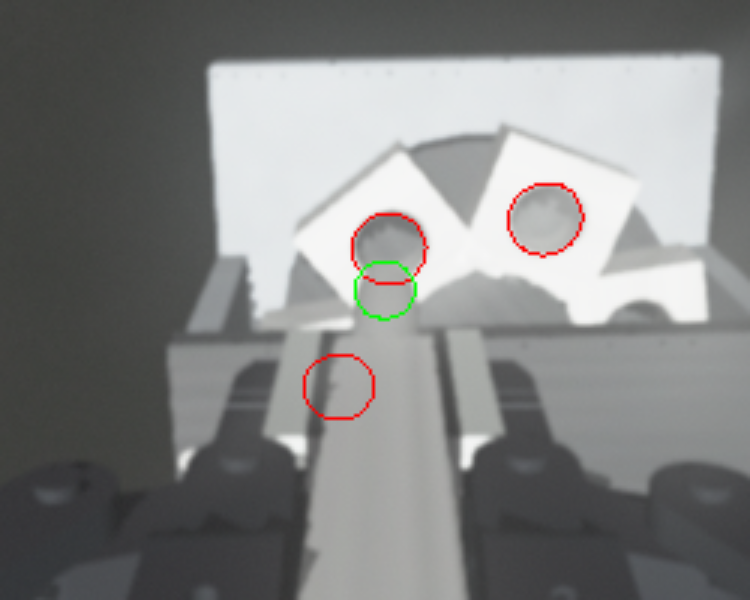

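```bash
python3 -c "
from h import *
p=holepos(160.5);print(p)
plantip([p[0],p[1],72],196.6,n=4)"
```

```text
[502.64354186 -27.07984004]
tip [520.3 -57.8  80. ]
from [520.4 -58.9 122.8] psi 195.6 tilt [-0.002   0.0252 -0.9997] rows 4
0.0022, 0.0085, 0.0022, -0.24,
0.0022, 0.0086, 0.0022, -0.24,
0.0021, 0.0086, 0.0022, -0.24,
0.0021, 0.0086, 0.0022, -0.24,
```

Call:
arm_command(commands=[0.002,0.009,0,-0.3,0.002,0.009,0.002,-0.3,0.002,0.008,0.002,-0.3,0.002,0.007,0.002,-0.3,0,0,0,0])

```text
clock: 11.7
position: [500.6, -26.7, 116.1]
ee_rot: [-0.147, 0.989, 0.013, -0.001]
contact_force: [0.1, -0.1, -0.8]
gripper_width: 15.2
```

```bash
python3 -c "
from h import *
p=holepos(160.5)
plantip([p[0],p[1],49.5],196.6,n=4)"
```

```text
tip [500.4 -25.6  73.3]
from [500.6 -26.7 116.1] psi 196.9 tilt [-0.0048  0.0251 -0.9997] rows 4
-0.0004, -0.0007, 0.0059, 0.09,
-0.0004, -0.0007, 0.0059, 0.09,
-0.0004, -0.0007, 0.0059, 0.09,
-0.0004, -0.0007, 0.0059, 0.09,
```

Call:
arm_command(commands=[-0.001,-0.001,0.004,0,-0.001,-0.001,0.006,0,0,0,0.006,0,0,0,0.005,0,0,0,0,0])

```text
clock: 12.2
position: [503.3, -27.5, 92.6]
ee_rot: [-0.147, 0.989, 0.013, -0.001]
contact_force: [-0.0, -0.0, -1.7]
gripper_width: 15.4
```

```bash
python3 -c "
from h import *
arc(168,180,1)"
```

```text
F [-0.  -0.  -1.7] psi 196.9626922459064
tip [503.1 -26.5  49.8] ang 159.40894164699685 r 33.612844261796674
0.0026, -0.0118, -0.0005, 0,   # ang 180.0
```

Call:
arm_command(commands=[0.001,-0.006,0,0,0.001,-0.008,0,0,0,-0.008,0,0,-0.001,-0.008,0,0,-0.002,-0.007,0,0])

```text
clock: 12.7
position: [513.3, -54.7, 91.3]
ee_rot: [-0.146, 0.989, 0.021, -0.001]
contact_force: [-3.2, 10.7, 0.7]
gripper_width: 15.3
```

```bash
python3 -c "
from h import *
arc(208,224,2)"
```

```text
F [-3.2 10.7  0.7] psi 196.7348249266332
tip [512.9 -53.   48.5] ang 208.99747299626975 r 33.81109118891428
-0.0021, -0.0035, -0.0017, 0,   # ang 216.0
-0.0030, -0.0036, -0.0001, 0,   # ang 224.0
```

Call:
arm_command(commands=[-0.003,-0.005,-0.001,0,-0.004,-0.005,0,0,-0.003,-0.003,0,0,0,0,0,0,0,0.001,-0.003,0])

```text
clock: 13.2
position: [520.3, -59.3, 93.7]
ee_rot: [-0.144, 0.989, 0.027, -0.008]
contact_force: [-0.5, 0.1, -1.9]
gripper_width: 15.2
```

```bash
python3 -c "
from h import *
arc(208,224,2)"
```

```text
F [-0.5  0.1 -1.9] psi 196.52251889865738
tip [519.4 -57.1  51. ] ang 222.07797289370725 r 33.12579223613572
0.0029, 0.0022, 0.0012, 0,   # ang 216.0
-0.0031, -0.0036, -0.0002, 0,   # ang 224.0
```

Lift out and look.

Call:
arm_command(commands=[0,0.001,-0.006,0,0,0,-0.01,0,0,0,-0.008,0,0,0,0,0,0,0,0,0])

```text
clock: 13.7
position: [522.0, -60.5, 121.6]
ee_rot: [-0.143, 0.989, 0.026, -0.005]
contact_force: [0.3, 0.1, -1.5]
gripper_width: 14.8
```

```bash
python3 -c "
from h import *
arc(220,228,1)
look(7,220)"
```

```text
F [ 0.3  0.1 -1.5] psi 196.50726081356765
tip [521.2 -58.4  78.9] ang 225.9388433725093 r 33.36635164583857
-0.0005, -0.0028, 0.0288, 0,   # ang 228.0
```

View pics/o7.png

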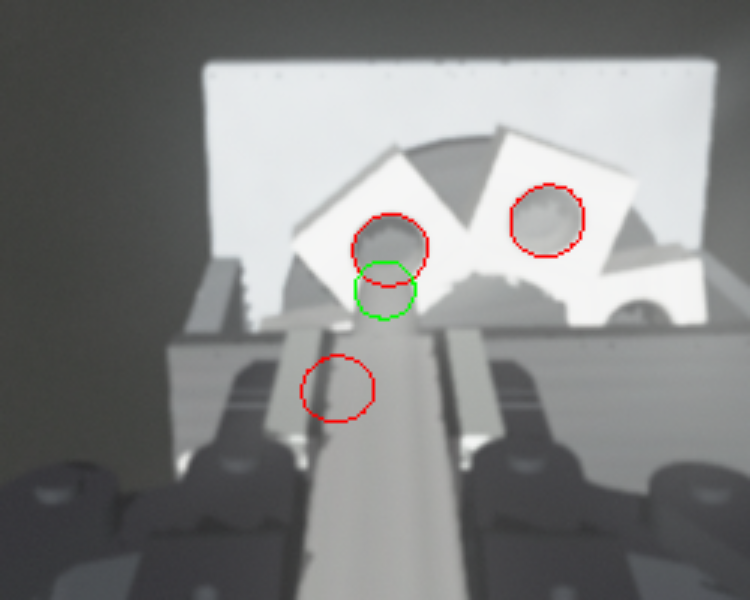

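```bash
python3 -c "
from h import *
p=holepos(160.2)
plantip([p[0],p[1],72],196.6,n=4)"
```

```text
tip [521.4 -58.4  78.9]
from [522.1 -60.5 121.6] psi 196.5 tilt [-0.0176  0.0495 -0.9986] rows 4
0.0022, 0.0088, 0.0022, -0.02,
0.0022, 0.0088, 0.0022, -0.02,
0.0022, 0.0088, 0.0022, -0.02,
0.0022, 0.0088, 0.0022, -0.02,
```

Call:
arm_command(commands=[0.002,0.009,0,0,0.002,0.009,0.002,0,0.002,0.008,0.002,0,0.001,0.007,0.002,0,0,0,0,0])

```text
clock: 14.25
position: [503.1, -27.8, 115.8]
ee_rot: [-0.144, 0.989, 0.026, -0.007]
contact_force: [0.5, -0.3, -1.6]
gripper_width: 15.7
```

```bash
python3 -c "
from h import *
p=holepos(160.2)
plantip([p[0],p[1],50],196.6,n=4)"
```

```text
tip [502.2 -25.7  73.1]
from [503.1 -27.8 115.8] psi 196.5 tilt [-0.0207  0.0494 -0.9986] rows 4
-0.0001, -0.0006, 0.0058, -0.02,
-0.0001, -0.0006, 0.0058, -0.02,
-0.0001, -0.0006, 0.0058, -0.02,
-0.0001, -0.0006, 0.0058, -0.02,
```

Call:
arm_command(commands=[0,-0.001,0.004,0,0,-0.001,0.006,0,0,-0.001,0.006,0,0,0,0.005,0,0,0,0,0])

```text
clock: 14.75
position: [503.6, -29.8, 92.4]
ee_rot: [-0.144, 0.989, 0.026, -0.007]
contact_force: [-0.2, -0.6, -1.7]
gripper_width: 15.2
```

```bash
python3 -c "
from h import *
arc(160,180,2)"
```

```text
F [-0.2 -0.6 -1.7] psi 196.53989434124662
tip [502.7 -27.7  49.6] ang 161.51024731573227 r 33.96596731832428
0.0013, -0.0048, -0.0006, 0,   # ang 170.0
0.0005, -0.0059, -0.0003, 0,   # ang 180.0
```

Call:
arm_command(commands=[0.001,-0.006,0,0,0,-0.007,0,0,0,0,0,0,0,0,0,0,0,0,0,0])

```text
clock: 15.25
position: [506.3, -39.8, 92.1]
ee_rot: [-0.143, 0.989, 0.029, -0.007]
contact_force: [-0.7, 1.3, -1.5]
gripper_width: 15.2
```

```bash
python3 -c "
from h import *
arc(178.5,179,1);look(8,174.6)"
```

```text
F [-0.7  1.3 -1.5] psi 196.4446963527707
tip [505.4 -37.5  49.4] ang 178.97971270866103 r 32.39398761139568
0.0016, 0.0000, -0.0006, 0,   # ang 179.0
```

View pics/o8.png

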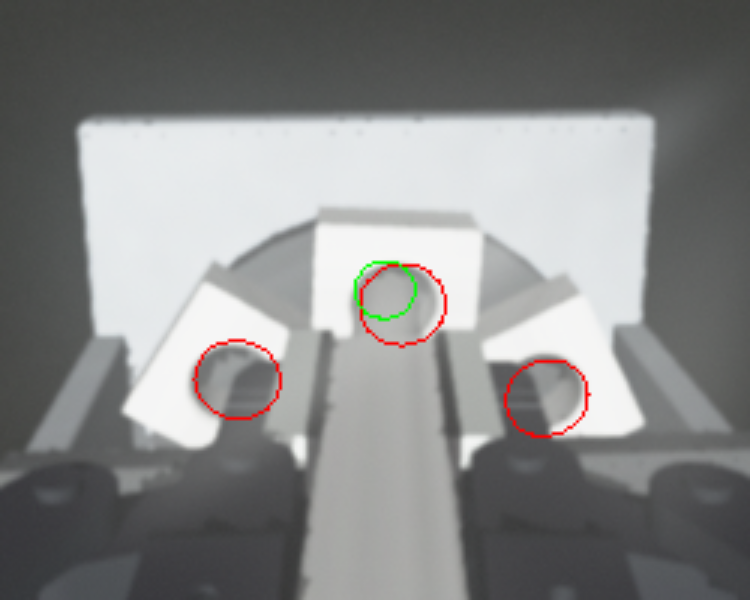

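Call:
arm_command(commands=[0,0.001,-0.006,0,0,0,-0.015,0,0,0,-0.025,0,0,0,-0.025,0,0,0,-0.015,0])

```text
clock: 15.8
position: [506.7, -44.8, 180.0]
ee_rot: [-0.143, 0.989, 0.027, -0.009]
contact_force: [-0.2, 0.1, -1.6]
gripper_width: 15.3
```

```bash
python3 -c "
from h import *
s=arm.read_state();K,T=cam('wrist');save('wrist','w9.png')
plantip([536.9,-304.5,125],257.2,step=40);save('side','s9.png');save('scene','c9.png')
a=cv2.imread('pics/s9.png');b=cv2.imread('pics/c9.png')
cv2.imwrite('pics/z9.png',np.hstack([cv2.resize(a[155:245,180:300],(400,300),interpolation=2),cv2.resize(b[155:230,215:315],(400,300),interpolation=2)]))
"
```

```text
tip [507.2 -42.8 139.6]
from [508.2 -45.  182.3] psi 196.5 tilt [-0.0219  0.0514 -0.9984] rows 8
0.0057, -0.0325, 0.0001, -7.59,
0.0100, -0.0314, 0.0001, -7.59,
0.0140, -0.0298, 0.0003, -7.59,
0.0178, -0.0277, 0.0004, -7.59,
0.0213, -0.0251, 0.0006, -7.59,
0.0244, -0.0221, 0.0008, -7.59,
0.0271, -0.0187, 0.0010, -7.59,
0.0294, -0.0150, 0.0012, -7.59,
```

View pics/z9.png

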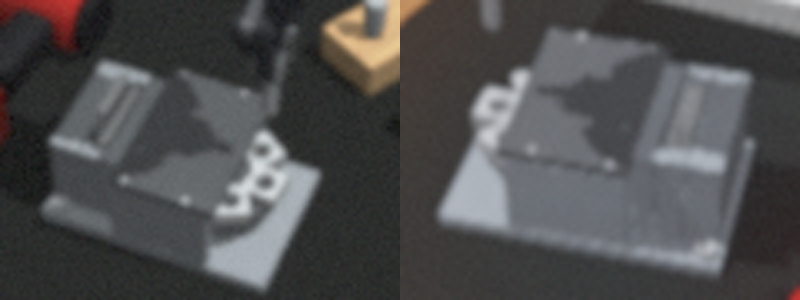

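Call:
arm_command(commands=[0.006,-0.032,0,-7.6,0.01,-0.031,0,-7.6,0.014,-0.03,0,-7.6,0.018,-0.028,0,-7.6,0.021,-0.025,0,-7.6])

```text
clock: 16.45
position: [523.5, -208.3, 163.4]
ee_rot: [-0.471, 0.881, 0.033, -0.003]
contact_force: [0.5, -0.2, -2.3]
gripper_width: 14.9
```

```bash
python3 -c "
from h import *
plantip([536.9,-304.5,115],257.2,step=40)
"
```

```text
tip [ 521.9 -205.9  120.7]
from [ 523.5 -208.3  163.4] psi 236.3 tilt [-0.0362  0.0547 -0.9978] rows 3
0.0246, -0.0224, -0.0001, -6.98,
0.0271, -0.0193, 0.0001, -6.98,
0.0293, -0.0159, 0.0002, -6.98,
```

Call:
arm_command(commands=[0.023,-0.021,-0.002,-7,0.026,-0.018,-0.002,-7,0.022,-0.012,-0.002,-5,0.008,-0.003,0,-2,0,0,0,0])

```text
clock: 16.95
position: [533.7, -310.3, 152.8]
ee_rot: [-0.628, 0.777, 0.04, -0.001]
contact_force: [0.4, 0.7, -1.4]
gripper_width: 15.2
```

```bash
cat >> h.py <<'E'
def lookstand(n,L=42.8,z=35,c=(536.2,-305)):
    s=arm.read_state();K,T=cam('wrist');fn=f'pics/w{n}.png';save('wrist',f'w{n}.png')
    i=cv2.imread(fn);m=R.from_quat(s['ee_rot']).as_matrix()
    C=lambda f: cv2.polylines(i,[np.int32(np.array([proj('wrist',f(t),(K,T)) for t in np.linspace(0,6.28,24)])*16)],True,(0,255,0),1,shift=4)
    C(lambda t: tip(s,L)+m@np.array([6*np.cos(t),6*np.sin(t),0]))
    C(lambda t: np.array([c[0]+8.5*np.cos(t),c[1]+8.5*np.sin(t),z]))
    cv2.imwrite(f'pics/o{n}.png',cv2.resize(i[40:340,130:380],(667,800)[0:2])[:600])
E
python3 -c "
from h import *
plantip([536.9,-304.5,60],257.2,step=40)
lookstand(10)
"
```

```text
tip [ 531.5 -307.8  110.1]
from [ 533.7 -310.3  152.8] psi 257.8 tilt [-0.0516  0.0599 -0.9969] rows 2
-0.0010, -0.0039, 0.0249, 0.32,
-0.0010, -0.0039, 0.0249, 0.32,
```

View pics/o10.png

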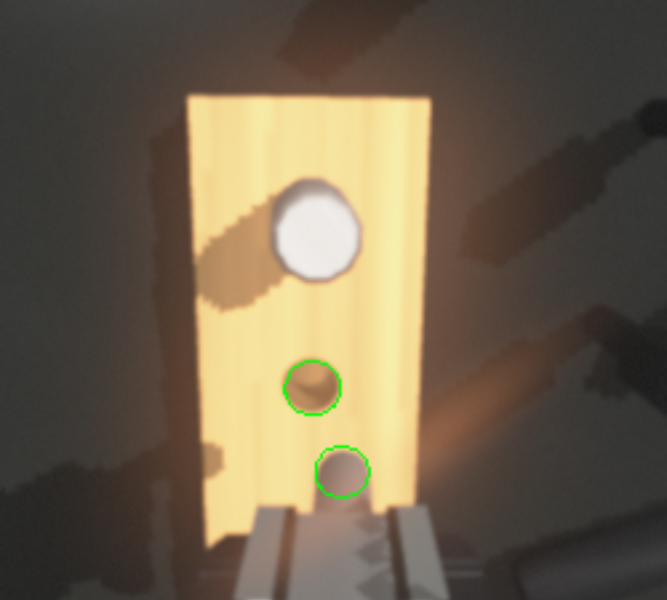

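Call:
arm_command(commands=[-0.001,-0.003,0.01,0.3,-0.001,-0.002,0.018,0,-0.001,0,0.018,0,0,0,0.012,0,0,0,0,0])

```text
clock: 17.5
position: [535.2, -299.3, 89.0]
ee_rot: [-0.626, 0.779, 0.042, -0.002]
contact_force: [-0.5, 1.4, -1.4]
gripper_width: 14.8
```

```bash
python3 -c "
from h import *
plantip([536.2,-305,36],257.2,n=2)
lookstand(11)
"
```

```text
tip [ 532.8 -296.7   46.4]
from [ 535.2 -299.3   89. ] psi 257.5 tilt [-0.0558  0.0624 -0.9965] rows 2
0.0040, -0.0029, 0.0048, 0.15,
0.0039, -0.0029, 0.0048, 0.15,
```

View pics/o11.png

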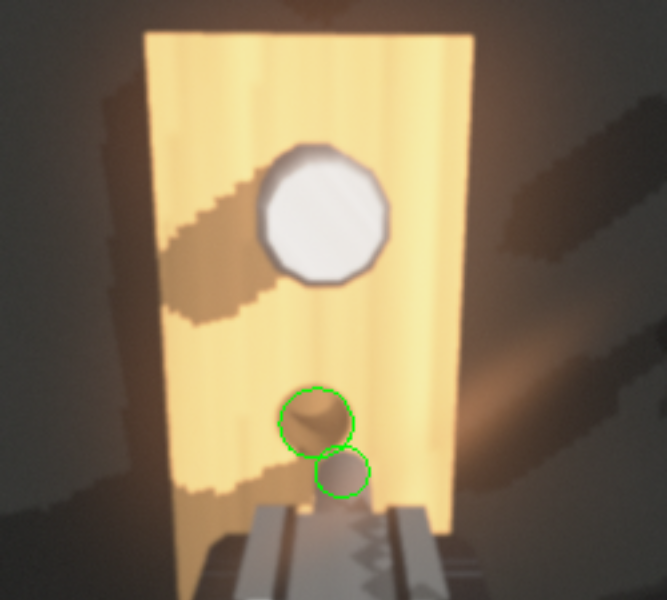

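Call:
arm_command(commands=[0.004,-0.003,0,0,0.004,-0.003,0.001,0,0,0,0.002,0,0,0,0.002,0,0,0,0,0])

```text
clock: 18.05
position: [542.2, -310.0, 86.9]
ee_rot: [-0.626, 0.779, 0.038, -0.0]
contact_force: [-0.5, 0.6, -1.4]
gripper_width: 15.4
```

```bash
python3 -c "
from h import *
plantip([536.2,-305,30],257.2,n=2)
"
```

```text
tip [ 540.2 -307.5   44.3]
from [ 542.2 -310.    86.9] psi 257.6 tilt [-0.0485  0.0589 -0.9971] rows 2
-0.0004, 0.0018, 0.0073, 0.18,
-0.0004, 0.0018, 0.0073, 0.18,
```

Call:
arm_command(commands=[0,0.001,0.002,0,0,0.001,0.003,0,0,0.001,0.003,0,0,0,0.001,0,0,0,0,0])

```text
clock: 18.55
position: [538.3, -308.7, 77.6]
ee_rot: [-0.626, 0.779, 0.038, -0.0]
contact_force: [0.8, 0.2, -1.2]
gripper_width: 15.1
```

```bash
python3 -c "
from h import *
plantip([536,-304.5,10],257.2,n=2);st()
"
```

```text
tip [ 536.2 -306.2   34.9]
from [ 538.3 -308.7   77.6] psi 257.5 tilt [-0.0484  0.0589 -0.9971] rows 2
-0.0002, -0.0005, 0.0125, 0.17,
-0.0002, -0.0005, 0.0125, 0.17,
{'clock': 18.55, 'joints': [-0.282, 0.55, -0.117, -0.052, -0.967, 0.097], 'joint_vel': [-0.0, 0.0, -0.006, -0.001, 0.001, 0.0], 'joint_efforts': [-0.012, -45.013, 16.136, 3.652, -0.153, 0.0], 'position': [538.274, -308.681, 77.589], 'ee_rot': [-0.626, 0.779, 0.038, -0.0], 'contact_force': [0.785, 0.197, -1.159], 'wrist_torque': [-0.174, -0.095, 0.012], 'gripper_width': 15.122}
```

Call:
arm_command(commands=[0,0,0.004,0,0,0,0.006,0,0,0,0.006,0,0,0,0.004,0,0,0,0.002,0])

```text
clock: 19.05
position: [537.2, -307.2, 53.7]
ee_rot: [-0.626, 0.779, 0.038, -0.0]
contact_force: [0.0, 0.1, -1.6]
gripper_width: 15.3
```

```bash
python3 -c "
from h import *
plantip([536,-304.5,6],257.2,n=2);st()
"
```

```text
tip [ 535.2 -304.7   11. ]
from [ 537.2 -307.2   53.7] psi 257.6 tilt [-0.0484  0.0589 -0.9971] rows 2
-0.0001, -0.0005, 0.0025, 0.18,
-0.0001, -0.0005, 0.0025, 0.18,
{'clock': 19.05, 'joints': [-0.28, 0.576, -0.141, -0.055, -0.917, 0.099], 'joint_vel': [0.002, 0.027, -0.024, -0.003, 0.048, -0.001], 'joint_efforts': [0.004, -45.692, 15.562, 3.521, -0.167, -0.001], 'position': [537.235, -307.192, 53.709], 'ee_rot': [-0.626, 0.779, 0.038, -0.0], 'contact_force': [0.009, 0.08, -1.639], 'wrist_torque': [-0.136, -0.132, -0.035], 'gripper_width': 15.314}
```

Call:
arm_command(commands=[-0.001,0.002,0,0,-0.001,0.002,0,0,-0.001,0.002,0,0,-0.001,0.002,0,0,-0.001,0.002,0,0])

```text
clock: 19.55
position: [536.2, -304.9, 55.9]
ee_rot: [-0.627, 0.778, 0.028, 0.004]
contact_force: [3.7, -4.4, -5.9]
gripper_width: 15.3
```

```bash
python3 -c "
from h import *
plantip([536,-304.5,6],257.2,n=2);st()
"
```

```text
tip [ 535.  -302.9   13.2]
from [ 536.2 -304.9   55.9] psi 257.7 tilt [-0.0288  0.0477 -0.9984] rows 2
0.0008, -0.0008, 0.0035, 0.26,
0.0008, -0.0008, 0.0035, 0.26,
{'clock': 19.55, 'joints': [-0.274, 0.561, -0.165, -0.049, -0.886, 0.093], 'joint_vel': [0.01, -0.033, -0.044, 0.013, 0.064, -0.013], 'joint_efforts': [1.232, -46.029, 13.831, 2.568, -1.689, 0.003], 'position': [536.225, -304.947, 55.894], 'ee_rot': [-0.627, 0.778, 0.028, 0.004], 'contact_force': [3.714, -4.423, -5.892], 'wrist_torque': [-1.6, -1.18, -0.025], 'gripper_width': 15.28}
```

Pushing the bar lightly against the hole wall takes the tilt out, so I'll do it again.

Call:
arm_command(commands=[-0.001,0.002,0.001,0,-0.001,0.002,0.001,0,-0.001,0.002,0.001,0,-0.001,0.002,0.001,0,-0.001,0.002,0.001,0])

```text
clock: 20.05
position: [535.5, -304.3, 56.2]
ee_rot: [-0.629, 0.777, 0.015, 0.008]
contact_force: [2.5, -4.8, -3.4]
gripper_width: 14.8
```

```bash
python3 -c "
from h import *
plantip([536,-304.5,6],257.2,n=2);st()
"
```

```text
tip [ 535.2 -302.9   13.4]
from [ 535.5 -304.3   56.2] psi 257.9 tilt [-0.0065  0.0333 -0.9994] rows 2
0.0008, -0.0006, 0.0037, 0.36,
0.0008, -0.0006, 0.0037, 0.36,
{'clock': 20.05, 'joints': [-0.27, 0.548, -0.191, -0.041, -0.847, 0.086], 'joint_vel': [0.009, -0.025, -0.053, 0.017, 0.079, -0.013], 'joint_efforts': [1.651, -44.674, 13.652, 2.304, -1.431, -0.002], 'position': [535.523, -304.321, 56.225], 'ee_rot': [-0.629, 0.777, 0.015, 0.008], 'contact_force': [2.498, -4.791, -3.399], 'wrist_torque': [-1.683, -0.928, 0.002], 'gripper_width': 14.82}
```

Call:
arm_command(commands=[-0.002,0.0,0.001,0,-0.002,0.0005,0.001,0,-0.002,0.0005,0.001,0,-0.002,0.0005,0.001,0,-0.002,0.0005,0.001,0])

```text
clock: 20.55
position: [536.1, -303.2, 56.3]
ee_rot: [-0.63, 0.776, 0.008, 0.005]
contact_force: [-0.4, -7.5, -2.5]
gripper_width: 15.4
```

```bash
python3 -c "
from h import *
plantip([536,-304.5,6],257.2,n=2);st()
"
```

```text
tip [ 536.1 -302.4   13.5]
from [ 536.1 -303.2   56.3] psi 258.1 tilt [-0.0015  0.0185 -0.9998] rows 2
0.0011, -0.0002, 0.0038, 0.46,
0.0011, -0.0002, 0.0038, 0.46,
{'clock': 20.55, 'joints': [-0.261, 0.543, -0.207, -0.024, -0.827, 0.07], 'joint_vel': [0.014, -0.012, -0.033, 0.036, 0.04, -0.032], 'joint_efforts': [3.938, -43.888, 14.412, 1.51, -0.686, 0.005], 'position': [536.146, -303.181, 56.335], 'ee_rot': [-0.63, 0.776, 0.008, 0.005], 'contact_force': [-0.398, -7.46, -2.539], 'wrist_torque': [-2.522, -0.01, 0.023], 'gripper_width': 15.397}
```

Call:
arm_command(commands=[-0.002,0.0005,0.001,0,-0.002,0.0005,0.001,0,-0.002,0.0005,0.001,0,0.001,0,0.002,0,0.001,0,0.004,0])

```text
clock: 21.05
position: [534.8, -304.9, 51.3]
ee_rot: [-0.63, 0.776, 0.003, 0.003]
contact_force: [0.7, -0.0, -2.0]
gripper_width: 15.5
```

```bash
python3 -c "
from h import *
plantip([536,-304.5,6],257.2,n=2);st()
"
```

```text
tip [ 534.8 -304.5    8.5]
from [ 534.8 -304.9   51.3] psi 258.2 tilt [ 9.0e-04  9.7e-03 -1.0e+00] rows 2
-0.0001, -0.0006, 0.0012, 0.49,
-0.0001, -0.0006, 0.0012, 0.49,
{'clock': 21.05, 'joints': [-0.26, 0.546, -0.221, -0.013, -0.805, 0.063], 'joint_vel': [-0.017, 0.053, -0.033, -0.004, 0.075, 0.017], 'joint_efforts': [-0.08, -44.058, 15.206, 3.498, -0.056, -0.013], 'position': [534.773, -304.925, 51.291], 'ee_rot': [-0.63, 0.776, 0.003, 0.003], 'contact_force': [0.681, -0.047, -1.951], 'wrist_torque': [0.045, 0.02, 0.002], 'gripper_width': 15.467}
```

Tilt is now 0.6°. I'll lower the last 3 mm and release.

Call:
arm_command(commands=[0,-0.0005,0.001,0,0,-0.0005,0.001,0,0,0,0.001,0,0,0,0,0,0,0,0,0])

```text
clock: 21.55
position: [535.1, -304.2, 47.8]
ee_rot: [-0.631, 0.776, 0.005, 0.003]
contact_force: [0.4, -0.1, -1.6]
gripper_width: 15.7
```

```bash
python3 -c "
from h import *
plantip([536,-304.5,6],257.2,n=2);st()
"
```

```text
tip [ 535.1 -303.8    5. ]
from [ 535.1 -304.2   47.8] psi 258.2 tilt [-0.0014  0.0108 -0.9999] rows 2
0.0003, -0.0005, -0.0005, 0.50,
0.0003, -0.0005, -0.0005, 0.50,
{'clock': 21.55, 'joints': [-0.259, 0.552, -0.221, -0.014, -0.802, 0.063], 'joint_vel': [0.0, 0.0, 0.0, 0.002, -0.002, -0.0], 'joint_efforts': [0.524, -43.646, 14.765, 3.126, -0.077, -0.001], 'position': [535.116, -304.231, 47.777], 'ee_rot': [-0.631, 0.776, 0.005, 0.003], 'contact_force': [0.393, -0.134, -1.619], 'wrist_torque': [-0.369, 0.023, -0.038], 'gripper_width': 15.687}
```

Call:
arm_command(commands=[0,0,0,0,0,0,0,0,0,0,0,0,0,0,-0.005,0,0,0,-0.015,0], jaw=0.5)

```text
clock: 22.05
position: [534.2, -303.6, 67.0]
ee_rot: [-0.631, 0.776, 0.006, 0.002]
contact_force: [-0.3, 0.1, 0.3]
gripper_width: 42.9
```

```bash
python3 -c "
from h import *
st()
"
```

```text
{'clock': 22.05, 'joints': [-0.259, 0.528, -0.205, -0.014, -0.846, 0.063], 'joint_vel': [-0.001, -0.199, 0.144, 0.013, -0.331, -0.003], 'joint_efforts': [0.028, -41.252, 14.706, 3.303, 0.269, 0.003], 'position': [534.23, -303.636, 67.026], 'ee_rot': [-0.631, 0.776, 0.006, 0.002], 'contact_force': [-0.28, 0.111, 0.347], 'wrist_torque': [-0.038, -0.01, -0.0], 'gripper_width': 42.883}
```

Call:
arm_command(commands=[0,0,-0.025,0,0,0,-0.03,0,0,0,-0.03,0,0,0,-0.02,0,0,0,0,0])

```text
clock: 22.55
position: [535.5, -305.4, 179.8]
ee_rot: [-0.631, 0.776, 0.004, 0.003]
contact_force: [0.3, 0.0, -0.1]
gripper_width: 42.8
```

```bash
python3 -c "
from h import *
s=st();K,T=cam('wrist');save('wrist','w12.png')
plan([633,-5,190],286.6,step=40)
"
```

```text
{'clock': 22.55, 'joints': [-0.261, 0.412, -0.08, -0.011, -1.083, 0.061], 'joint_vel': [-0.001, 0.009, -0.029, -0.019, 0.004, 0.001], 'joint_efforts': [-0.045, -39.197, 17.595, 3.905, -0.189, -0.001], 'position': [535.54, -305.435, 179.769], 'ee_rot': [-0.631, 0.776, 0.004, 0.003], 'contact_force': [0.275, 0.015, -0.136], 'wrist_torque': [0.038, 0.007, -0.03], 'gripper_width': 42.8}
from [ 534.8 -305.   178.2] psi 258.2 tilt [-0.0032  0.0117 -0.9999] rows 8
-0.0392, -0.0044, -0.0011, -3.55,
-0.0389, -0.0068, -0.0011, -3.55,
-0.0384, -0.0092, -0.0011, -3.55,
-0.0378, -0.0115, -0.0011, -3.55,
-0.0370, -0.0138, -0.0012, -3.55,
-0.0360, -0.0161, -0.0012, -3.55,
-0.0350, -0.0183, -0.0012, -3.55,
-0.0338, -0.0204, -0.0012, -3.55,
```

View pics/w12.png

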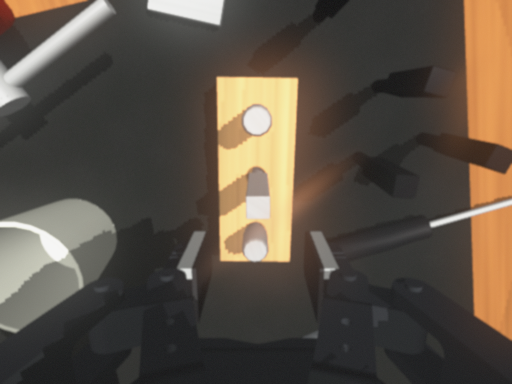

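The bar is back in the stand's middle hole, at about (258,205), and both drifts are undisturbed. Next I move to the slot.

Call:
arm_command(commands=[-0.03,-0.004,-0.001,-3.5,-0.038,-0.006,-0.001,-3.5,-0.038,-0.009,-0.001,-3.5,-0.038,-0.011,-0.001,-3.5,-0.037,-0.014,-0.001,-3.5])

```text
clock: 23.1
position: [588.9, -125.4, 178.2]
ee_rot: [0.742, -0.671, -0.01, -0.0]
contact_force: [0.8, -0.5, 0.5]
gripper_width: 42.8
```

```bash
python3 -c "
from h import *
plan([633,-5,190],286.6,step=40)
"
```

```text
from [ 588.9 -125.4  178.2] psi 275.7 tilt [-0.0147  0.0145 -0.9998] rows 4
-0.0289, -0.0140, -0.0027, -2.71,
-0.0282, -0.0153, -0.0027, -2.71,
-0.0274, -0.0166, -0.0027, -2.71,
-0.0266, -0.0179, -0.0028, -2.71,
```

Call:
arm_command(commands=[-0.025,-0.013,-0.005,-3,-0.025,-0.014,-0.005,-3,-0.022,-0.014,-0.005,-3,-0.016,-0.01,-0.002,-1.5,0,0,0,0])

```text
clock: 23.6
position: [622.3, -20.7, 188.2]
ee_rot: [0.804, -0.595, -0.016, 0.003]
contact_force: [0.2, -0.1, -0.3]
gripper_width: 43.1
```

```bash
python3 -c "
from h import *
s=st();K,T=cam('wrist');save('wrist','w13.png');np.savez('w13.npz',K=K,T=T)
for t in ['slot_top','spacer_mid']:
    r=arm.place_of('wrist',t)
    print(t,[(round(d['confidence'],2),toworld('wrist',d['centre'],T).round(1).tolist()) for d in r[:4]])
plan([637.2,1.2,190],286.6,step=40)
"
```

```text
{'clock': 23.6, 'joints': [0.216, 0.427, -0.03, -0.023, -1.139, 0.091], 'joint_vel': [-0.013, 0.008, -0.025, -0.001, -0.004, -0.0], 'joint_efforts': [0.657, -40.559, 18.393, 4.0, -0.034, 0.003], 'position': [622.253, -20.697, 188.184], 'ee_rot': [0.804, -0.595, -0.016, 0.003], 'contact_force': [0.206, -0.1, -0.256], 'wrist_torque': [-0.096, -0.005, -0.002], 'gripper_width': 43.05}
slot_top [(0.96, [636.5, -2.4, 85.9])]
spacer_mid [(0.7, [638.9, -6.5, 63.0])]
from [621.4 -23.2 188.4] psi 286.8 tilt [-0.0293  0.0146 -0.9995] rows 1
-0.0189, -0.0222, -0.0017, 0.22,
```

View pics/w13.png

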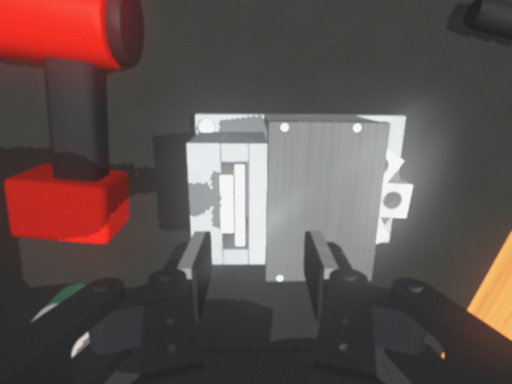

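```bash
python3 -c "
from h import *
a=cv2.imread('pics/w13.png');cv2.imwrite('pics/z13.png',cv2.resize(a[130:275,180:275],(393*1,600),interpolation=cv2.INTER_CUBIC))
d=np.load('w13.npz');KT=(d['K'],d['T'])
xh=np.array([np.cos(np.radians(YAW)),np.sin(np.radians(YAW))]);yh=np.array([-xh[1],xh[0]])
sl=NUT+105*xh
for (a,b) in [(-5,-36),(5,-36),(5,36),(-5,36),(30,-50),(-30,-50),(-30,50),(30,50)]: print((a,b),proj('wrist',np.r_[sl+a*xh+b*yh,85],KT).round(1))
"
```

```text
(-5, -36) [233.6 162.1]
(5, -36) [220.2 162.1]
(5, 36) [222.4 249.5]
(-5, 36) [234.8 249.4]
(30, -50) [185.5 143.2]
(-30, -50) [267.3 143.5]
(-30, 50) [265.4 264.7]
(30, 50) [192.2 265.1]
```

View pics/z13.png

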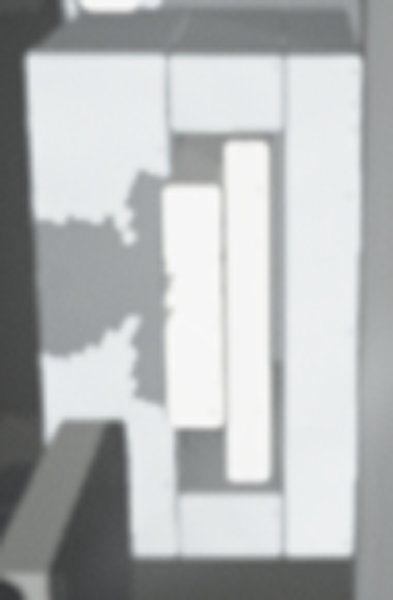

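```bash
python3 -c "
from h import *
d=np.load('w13.npz');KT=(d['K'],d['T'])
xh=np.array([np.cos(np.radians(YAW)),np.sin(np.radians(YAW))]);yh=np.array([-xh[1],xh[0]]);sl=NUT+105*xh
print(sl)
P=[(219.6,174.7),(233.5,174.7),(220.5,233.2),(233.7,233.2)]
for z in (87,95,99,103):
    q=[ray('wrist',u,v,z,KT)[:2] for u,v in P]
    print(z,[(round(float((p-sl)@xh),1),round(float((p-sl)@yh),1)) for p in q], (sum(q)/4).round(1))
"
```

```text
[637.22387032   1.19727858]
87 [(5.5, -26.8), (-4.9, -26.8), (6.0, 20.8), (-4.4, 20.8)] [638.6  -1.5]
95 [(4.8, -28.8), (-5.3, -28.8), (5.3, 17.2), (-4.8, 17.3)] [638.9  -4.3]
99 [(4.4, -29.8), (-5.5, -29.8), (4.9, 15.5), (-5.0, 15.5)] [639.   -5.7]
103 [(4.1, -30.8), (-5.7, -30.8), (4.5, 13.7), (-5.2, 13.7)] [639.1  -7.2]
```

```bash
python3 -c "
from h import *
plan([639,-5.7,115],286.6,n=4)
"
```

```text
from [621.4 -23.2 188.4] psi 286.8 tilt [-0.0293  0.0146 -0.9995] rows 4
-0.0025, -0.0059, 0.0183, 0.06,
-0.0025, -0.0059, 0.0183, 0.06,
-0.0025, -0.0059, 0.0183, 0.06,
-0.0025, -0.0059, 0.0183, 0.06,
```

Call:
arm_command(commands=[-0.002,-0.005,0.018,0,-0.002,-0.005,0.018,0,-0.002,-0.005,0.018,0,-0.002,-0.005,0.01,0,0,0,0,0], jaw=0.4)

```text
clock: 24.25
position: [635.2, -14.7, 122.2]
ee_rot: [0.8, -0.6, -0.016, 0.003]
contact_force: [-0.6, -0.4, 0.4]
gripper_width: 34.4
```

```bash
python3 -c "
from h import *
plan([639,-5.7,100],286.6,n=2)
K,T=cam('wrist');save('wrist','w14.png');a=cv2.imread('pics/w14.png')
xh=np.array([np.cos(np.radians(YAW)),np.sin(np.radians(YAW))]);yh=np.array([-xh[1],xh[0]]);c=np.array([639,-5.7])
pts=[proj('wrist',np.r_[c+i*xh+j*yh,99],(K,T)) for i,j in [(5,22.5),(-5,22.5),(-5,-22.5),(5,-22.5)]]
cv2.polylines(a,[np.int32(np.array(pts)*16)],True,(0,255,0),1,shift=4)
cv2.imwrite('pics/o14.png',cv2.resize(a,(768,576)))
"
```

```text
from [635.2 -14.7 122.2] psi 286.3 tilt [-0.0296  0.0142 -0.9995] rows 2
-0.0036, -0.0034, 0.0111, -0.17,
-0.0036, -0.0034, 0.0111, -0.17,
```

View pics/o14.png

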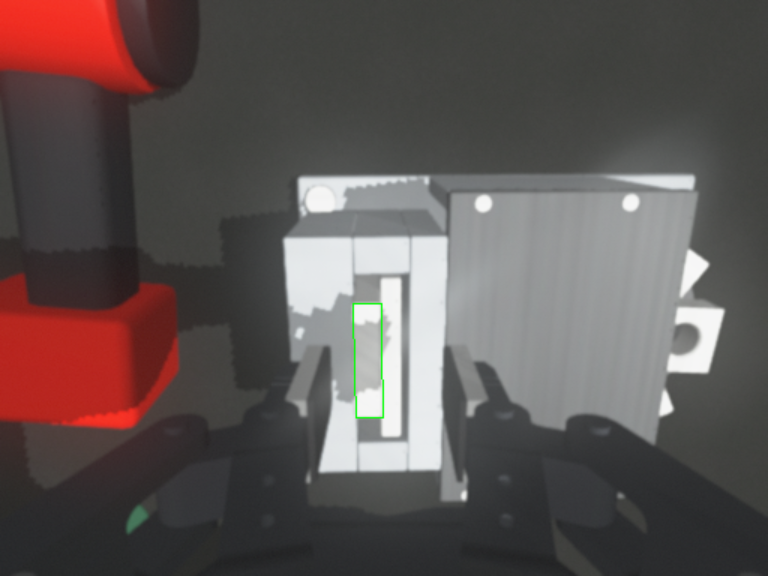

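Call:
arm_command(commands=[-0.003,-0.003,0.005,0,-0.003,-0.003,0.007,0,-0.001,-0.001,0.007,0,0,0,0.006,0,0,0,0,0])

```text
clock: 24.8
position: [640.8, -5.7, 98.9]
ee_rot: [0.8, -0.6, -0.014, 0.001]
contact_force: [-0.8, -0.0, 0.5]
gripper_width: 34.0
```

```bash
python3 -c "
from h import *
plan([639,-5.7,88],286.6,n=1)
"
```

```text
from [640.8  -5.7  98.9] psi 286.2 tilt [-0.024   0.0148 -0.9996] rows 1
-0.0003, 0.0016, 0.0109, -0.38,
```

Call:
arm_command(commands=[0,0.001,0.002,-0.2,0,0.001,0.003,0,0,0,0.003,0,0,0,0.001,0,0,0,0,0], jaw=0.28)

```text
clock: 25.3
position: [638.6, -6.2, 89.5]
ee_rot: [0.801, -0.599, -0.014, 0.001]
contact_force: [0.2, 0.6, -0.7]
gripper_width: 23.8
```

```bash
python3 -c "
from h import *
plan([639,-5.7,88],286.6,n=1)
"
```

```text
from [638.6  -6.2  89.5] psi 286.4 tilt [-0.0234  0.0148 -0.9996] rows 1
-0.0003, -0.0005, 0.0015, -0.15,
```

Call:
arm_command(commands=[0,0,0.001,0,0,0,0,0,0,0,0,0,0,0,0,0,0,0,0,0], jaw=0.0)

```text
clock: 25.8
position: [639.5, -6.0, 89.0]
ee_rot: [0.801, -0.599, -0.013, 0.0]
contact_force: [-0.6, -0.5, -0.5]
gripper_width: 7.9
```

```bash
python3 -c "
from h import *
st();plan([639,-5.7,88],286.6,n=1)
"
```

```text
{'clock': 25.8, 'joints': [0.234, 0.543, -0.105, -0.024, -0.94, 0.068], 'joint_vel': [-0.001, -0.0, -0.001, 0.001, -0.0, -0.001], 'joint_efforts': [-0.071, -44.119, 15.915, 3.551, -0.16, -0.013], 'position': [639.452, -6.044, 88.963], 'ee_rot': [0.801, -0.599, -0.013, 0.0], 'contact_force': [-0.582, -0.542, -0.513], 'wrist_torque': [-0.013, -0.183, 0.004], 'gripper_width': 7.938}
from [639.5  -6.   89. ] psi 286.5 tilt [-0.021   0.0152 -0.9997] rows 1
-0.0004, 0.0003, 0.0010, -0.14,
```

```bash
python3 -c "
from h import *
plan([639.4,-6,165],286.5,n=5)
"
```

```text
from [639.5  -6.   89. ] psi 286.5 tilt [-0.021   0.0152 -0.9997] rows 5
-0.0003, 0.0002, -0.0152, -0.01,
-0.0003, 0.0002, -0.0152, -0.01,
-0.0003, 0.0002, -0.0152, -0.01,
-0.0003, 0.0002, -0.0152, -0.01,
-0.0003, 0.0002, -0.0152, -0.01,
```

Call:
arm_command(commands=[0,0,-0.004,0,0,0,-0.006,0,0,0,-0.006,0,0,0,-0.006,0,0,0,-0.006,0])

```text
clock: 26.3
position: [639.2, -5.5, 114.0]
ee_rot: [0.801, -0.599, -0.015, 0.001]
contact_force: [2.2, 1.7, -6.9]
gripper_width: 8.1
```

```bash
python3 -c "
from h import *
st();plan([639.4,-6,165],286.5,n=5);save('wrist','w15.png')
"
```

```text
{'clock': 26.3, 'joints': [0.233, 0.518, -0.077, -0.027, -0.996, 0.068], 'joint_vel': [-0.001, -0.06, 0.069, -0.001, -0.134, 0.001], 'joint_efforts': [-0.569, -47.322, 17.487, 4.395, -0.822, -0.035], 'position': [639.22, -5.486, 113.972], 'ee_rot': [0.801, -0.599, -0.015, 0.001], 'contact_force': [2.176, 1.675, -6.946], 'wrist_torque': [0.198, -0.883, -0.022], 'gripper_width': 8.116}
from [639.2  -5.5 114. ] psi 286.4 tilt [-0.0248  0.0171 -0.9995] rows 5
-0.0001, 0.0002, -0.0102, -0.02,
-0.0001, 0.0002, -0.0102, -0.02,
-0.0001, 0.0002, -0.0102, -0.02,
-0.0001, 0.0002, -0.0102, -0.02,
-0.0001, 0.0002, -0.0102, -0.02,
```

View pics/w15.png

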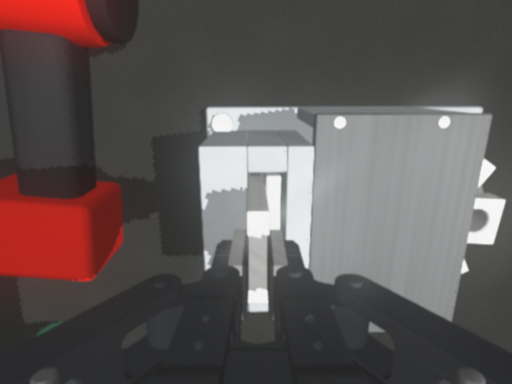

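Call:
arm_command(commands=[0,0,-0.008,0,0,0,-0.01,0,0,0,-0.01,0,0,0,-0.01,0,0,0,-0.012,0])

```text
clock: 26.85
position: [639.0, -7.5, 170.4]
ee_rot: [0.801, -0.599, -0.016, 0.002]
contact_force: [0.3, 1.0, -1.4]
gripper_width: 8.2
```

```bash
python3 -c "
from h import *
d=cam('side');a=None
save('side','s16.png')
r=arm.place_of('side','tray');print([(x['confidence'],toworld('side',x['centre'],d[1]).round(1)) for x in r])
m=arm.regions_of('side','tray')[0]['mask'];c=max(cv2.findContours(m.astype(np.uint8),0,2)[0],key=cv2.contourArea)
q=cv2.approxPolyDP(c,8,True)[:,0];print(q.tolist());print([ray('side',u,v,28,d)[:2].round(0).tolist() for u,v in q])
plan([560,200,165],286.5,step=40)
a=cv2.imread('pics/s16.png');cv2.imwrite('pics/z16.png',cv2.resize(a[140:340,110:310],(600,600)))
"
```

```text
[]
[[161, 256], [130, 296], [179, 325], [209, 281]]
[[619.0, 224.0], [594.0, 352.0], [450.0, 331.0], [475.0, 201.0]]
from [640.   -7.2 170.8] psi 286.4 tilt [-0.0239  0.016  -0.9996] rows 6
-0.0369, 0.0030, 0.0018, -0.02,
-0.0369, 0.0030, 0.0018, -0.02,
-0.0369, 0.0030, 0.0018, -0.02,
-0.0369, 0.0030, 0.0018, -0.02,
-0.0369, 0.0030, 0.0018, -0.02,
-0.0369, 0.0030, 0.0018, -0.02,
```

View pics/z16.png

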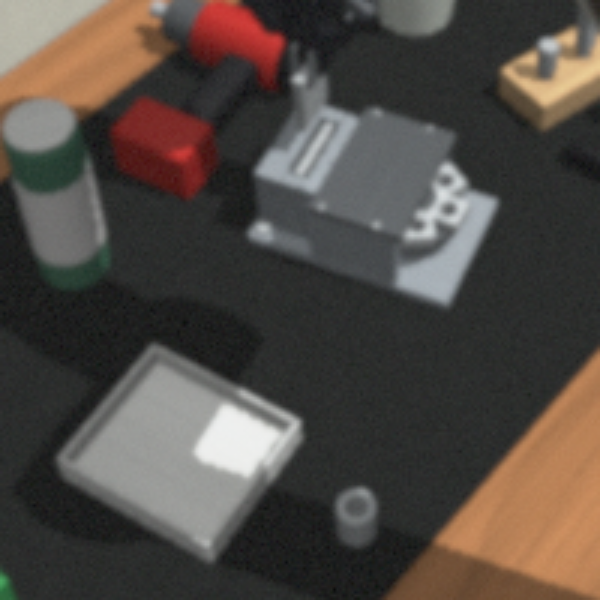

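Call:
arm_command(commands=[-0.03,0.004,0,1.5,-0.038,0.003,0,1.5,-0.04,0.003,0,1.5,-0.04,0.003,0,1.5,-0.04,0.003,0,1.5])

```text
clock: 27.5
position: [579.3, 171.6, 172.7]
ee_rot: [0.754, -0.656, -0.016, 0.005]
contact_force: [1.0, 0.2, -2.6]
gripper_width: 8.0
```

```bash
python3 -c "
from h import *
plan([538,276,150],278,step=35)
"
```

```text
from [579.3 171.6 172.7] psi 278.0 tilt [-0.0302  0.0137 -0.9995] rows 4
-0.0272, 0.0064, 0.0063, -0.01,
-0.0272, 0.0064, 0.0063, -0.01,
-0.0272, 0.0064, 0.0063, -0.01,
-0.0272, 0.0064, 0.0063, -0.01,
```

Call:
arm_command(commands=[-0.024,0.006,0.006,0,-0.025,0.006,0.006,0,-0.024,0.006,0.006,0,-0.012,0.004,0.006,0,0,0,0,0])

```text
clock: 28.0
position: [539.9, 259.8, 148.2]
ee_rot: [0.756, -0.654, -0.017, 0.007]
contact_force: [-0.6, 0.7, -1.4]
gripper_width: 7.7
```

```bash
python3 -c "
from h import *
plan([538,276,100],278,step=35)
K,T=cam('wrist');save('wrist','w17.png')
r=arm.place_of('wrist','tray');print([(x['confidence'],toworld('wrist',x['centre'],T).round(1)) for x in r])
"
```

```text
from [539.9 259.8 148.2] psi 278.3 tilt [-0.0347  0.0113 -0.9993] rows 2
-0.0077, -0.0010, 0.0242, 0.15,
-0.0077, -0.0010, 0.0242, 0.15,
[]
```

View pics/w17.png

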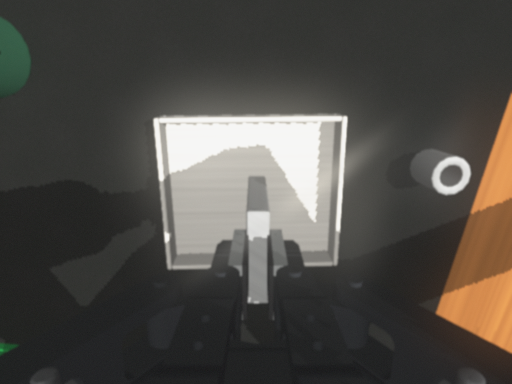

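```bash
python3 -c "
from h import *
KT=cam('wrist')
q=np.array([ray('wrist',u,v,28,KT)[:2] for u,v in [(154,117),(347,117),(338,267),(166,268)]]);print(q.round(1).tolist(),q.mean(0))
c=q.mean(0)
plantip([c[0],c[1],20],278.3,L=52,step=30)
"
```

```text
[[623.5, 218.2], [475.7, 197.2], [455.1, 326.5], [605.8, 346.5]] [540.01543691 272.06600734]
tip [539.4 259.4  97.1]
from [541.1 258.7 149.1] psi 278.2 tilt [-0.033   0.0119 -0.9994] rows 3
-0.0037, -0.0016, 0.0257, -0.03,
-0.0037, -0.0016, 0.0257, -0.03,
-0.0037, -0.0016, 0.0257, -0.03,
```

Call:
arm_command(commands=[-0.004,-0.001,0.015,0,-0.004,-0.001,0.02,0,-0.003,-0.001,0.02,0,0,0,0.012,0,0,0,0,0])

```text
clock: 28.6
position: [544.7, 266.1, 82.9]
ee_rot: [0.754, -0.657, -0.015, 0.004]
contact_force: [-0.5, -0.8, -1.1]
gripper_width: 8.2
```

```bash
python3 -c "
from h import *
plantip([540,272,4.5],278.3,L=52,step=30)
"
```

```text
tip [543.2 266.8  31. ]
from [544.7 266.1  82.9] psi 277.8 tilt [-0.0282  0.0136 -0.9995] rows 1
-0.0051, 0.0018, 0.0266, -0.49,
```

Call:
arm_command(commands=[-0.002,0.001,0.006,0,-0.001,0,0.008,0,0,0,0.005,0,0,0,0.002,0,0,0,0,0])

```text
clock: 29.1
position: [544.7, 268.9, 63.1]
ee_rot: [0.753, -0.658, -0.014, 0.002]
contact_force: [0.2, 0.2, -2.2]
gripper_width: 7.9
```

```bash
python3 -c "
from h import *
plantip([540,272,4.5],278.3,L=52,step=30);st()
"
```

```text
tip [543.5 269.8  11.1]
from [544.7 268.9  63.1] psi 277.7 tilt [-0.0241  0.0159 -0.9996] rows 1
-0.0026, 0.0030, 0.0068, -0.56,
{'clock': 29.1, 'joints': [0.711, 0.525, -0.215, -0.037, -0.839, -0.55], 'joint_vel': [0.001, -0.001, 0.002, 0.002, 0.0, 0.003], 'joint_efforts': [-0.02, -42.914, 15.352, 3.469, 0.001, 0.0], 'position': [544.714, 268.928, 63.128], 'ee_rot': [0.753, -0.658, -0.014, 0.002], 'contact_force': [0.24, 0.151, -2.226], 'wrist_torque': [-0.05, -0.046, -0.039], 'gripper_width': 7.855}
```

Call:
arm_command(commands=[-0.001,0.001,0.003,0,-0.001,0.001,0.002,0,0,0,0.001,0,0,0,0.001,0,0,0,0,0])

```text
clock: 29.6
position: [542.4, 271.5, 56.6]
ee_rot: [0.753, -0.657, -0.014, 0.001]
contact_force: [-0.2, -0.1, -1.3]
gripper_width: 8.0
```

```bash
python3 -c "
from h import *
plantip([540,272,4.5],278.3,L=52,step=30);st()
"
```

```text
tip [541.3 272.4   4.6]
from [542.4 271.5  56.6] psi 277.8 tilt [-0.0226  0.0168 -0.9996] rows 1
0.0002, 0.0013, 0.0001, -0.52,
{'clock': 29.6, 'joints': [0.716, 0.531, -0.224, -0.038, -0.822, -0.555], 'joint_vel': [0.0, -0.002, 0.004, 0.002, 0.001, 0.001], 'joint_efforts': [0.025, -43.129, 15.185, 3.433, -0.003, -0.0], 'position': [542.43, 271.51, 56.555], 'ee_rot': [0.753, -0.657, -0.014, 0.001], 'contact_force': [-0.172, -0.149, -1.34], 'wrist_torque': [-0.062, -0.061, 0.001], 'gripper_width': 7.989}
```

Call:
arm_command(commands=[0,0,0.0005,0,0,0,0,0,0,0,0,0,0,0,0,0,0,0,0,0], jaw=0.35)

```text
clock: 30.1
position: [543.8, 272.3, 57.7]
ee_rot: [0.754, -0.657, -0.013, -0.001]
contact_force: [0.1, 0.5, -0.5]
gripper_width: 29.7
```

```bash
python3 -c "
from h import *
st();save('wrist','w18.png')
"
```

```text
{'clock': 30.1, 'joints': [0.716, 0.53, -0.222, -0.037, -0.821, -0.555], 'joint_vel': [-0.0, -0.001, 0.002, 0.001, -0.0, -0.0], 'joint_efforts': [0.003, -42.098, 14.69, 3.249, -0.005, 0.0], 'position': [543.824, 272.283, 57.745], 'ee_rot': [0.754, -0.657, -0.013, -0.001], 'contact_force': [0.071, 0.51, -0.52], 'wrist_torque': [-0.015, -0.044, -0.029], 'gripper_width': 29.719}
```

View pics/w18.png

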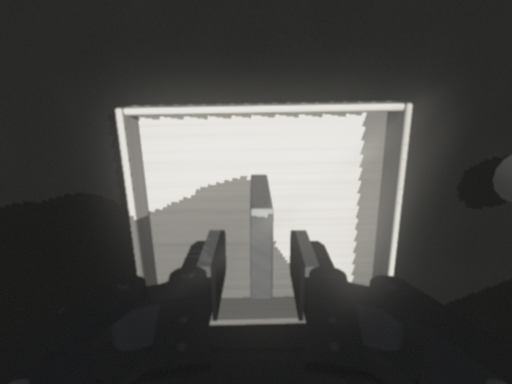

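Call:
arm_command(commands=[0,0,-0.005,0,0,0,-0.01,0,0,0,-0.025,0,0,0,-0.035,0,0,0,-0.035,0])

```text
clock: 30.65
position: [543.5, 268.2, 167.8]
ee_rot: [0.753, -0.657, -0.015, 0.005]
contact_force: [0.0, -0.1, 0.7]
gripper_width: 29.6
```

Call:
arm_command(commands=[0.02,0,-0.02,0,0.03,0,-0.02,0,0.03,0,0,0,0.02,0,0,0,0,0,0,0])

```text
clock: 31.15
position: [562.2, 167.8, 221.0]
ee_rot: [0.755, -0.656, -0.011, -0.005]
contact_force: [0.5, 0.4, -0.2]
gripper_width: 30.0
```

```bash
python3 -c "
from h import *
st();a=save('wrist','w19.png');b=save('side','s19.png');c=save('scene','c19.png')
z=lambda i,x,y,w,h:cv2.resize(i[y:y+h,x:x+w,::-1],(400,300))
cv2.imwrite('pics/z19.png',np.vstack([np.hstack([z(a,0,0,512,384),z(b,110,200,160,120)]),np.hstack([z(c,100,190,160,120),z(b,110,100,260,195)])]))
for n in ('side','scene'):
    T=cam(n)[1]
    for t in ['spacer_mid','pin_bar_mid','drift_a','socket']:
        r=arm.place_of(n,t); print(n,t,[(round(d['confidence'],2),toworld(n,d['centre'],T).round(0).tolist()) for d in r[:5]])
"
```

```text
{'clock': 31.15, 'joints': [0.554, 0.329, -0.093, -0.025, -1.146, -0.403], 'joint_vel': [0.013, -0.012, 0.011, -0.01, -0.001, -0.006], 'joint_efforts': [-0.542, -35.938, 18.291, 4.101, -0.02, 0.096], 'position': [562.154, 167.821, 221.03], 'ee_rot': [0.755, -0.656, -0.011, -0.005], 'contact_force': [0.521, 0.365, -0.178], 'wrist_torque': [-0.011, 0.004, -0.038], 'gripper_width': 29.986}
side spacer_mid [(0.69, [545.0, 272.0, 39.0])]
side pin_bar_mid [(0.73, [377.0, -297.0, 52.0]), (0.61, [438.0, -297.0, 55.0]), (0.53, [535.0, -305.0, 61.0]), (0.51, [413.0, -360.0, 56.0])]
side drift_a [(0.49, [550.0, -256.0, 5.0]), (0.35, [386.0, 228.0, -3.0])]
side socket [(0.48, [388.0, 233.0, -1.0])]
scene spacer_mid [(0.62, [541.0, 270.0, 33.0])]
scene pin_bar_mid [(0.84, [455.0, -425.0, 57.0]), (0.81, [411.0, -353.0, 58.0]), (0.72, [371.0, -300.0, 54.0]), (0.7, [439.0, -292.0, 56.0]), (0.59, [532.0, -301.0, 61.0])]
scene drift_a [(0.72, [380.0, -216.0, 1.0]), (0.67, [549.0, -255.0, 4.0]), (0.65, [523.0, -356.0, 5.0])]
scene socket [(0.6, [578.0, -12.0, 0.0]), (0.52, [385.0, 236.0, 1.0])]
```

View pics/z19.png

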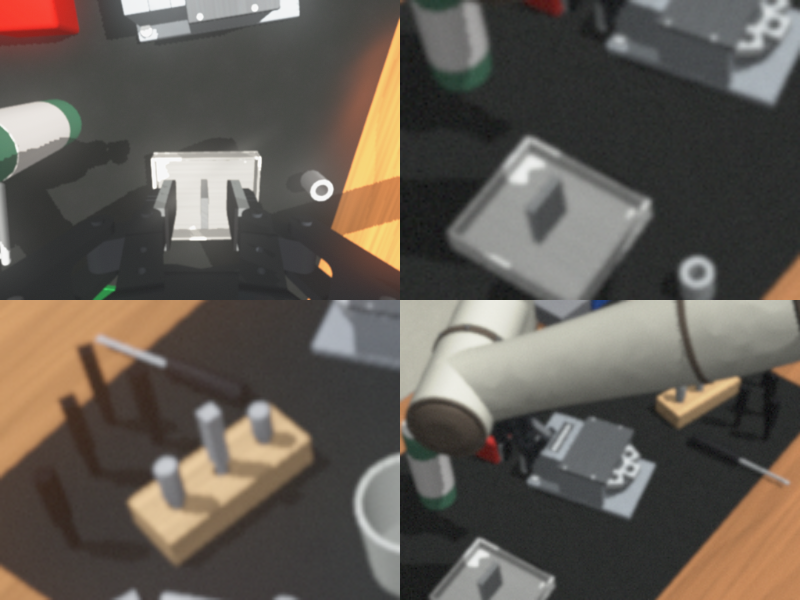

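The spacer stands in the tray, the pin bar stands in the stand's middle hole, and the other things are undisturbed. The gripper is open and clear, so I'm handing in.

```bash
python3 -c "
from h import *
print(arm.job_done())"
```

```text
the job is handed in; nothing more can be done
None
```

The job is done and handed in: the spacer is out of the slot and in the tray, and the pin bar is back in the hole of the stand it came from. It took about 31.5 s of the 72 s allowed.

- **Winding:** I wound the ring nut anticlockwise with the pin bar in three strokes, using a fresh hole each time. By image overlay the nut ended at about 2.03 rad. The spacer's top edge measured about 14 mm proud, consistent in two wrist views.
- **Pin bar:** I returned it to the stand's middle hole before drawing the spacer, because the gripper has to let go of one to hold the other.
- **Spacer:** I gripped the top edge and drew it straight up with about 7 N on the wrist at the one mid-pull reading. I released it in the middle of the tray, where it stands upright on its 10 mm edge rather than lying flat.

**Last checks:** the side and scene views put the spacer at about (543, 271), inside the tray, and the pin bar at about (534, -303, 61), upright in its hole. Both drifts and the socket are where they were, and the black look-alikes and other things were not touched. The gripper is open and clear.

**What disagreed or went wrong:**
- The tool tilted up to 4.5° during fast or loaded moves. I took the tilt out by pushing the bar lightly against the hole wall of the stand, with less than about 10 N.
- The gripper read 8 mm on the 10 mm spacer and 15 mm on the 16 mm bar.
- The networks sometimes gave wrong labels, such as calling the screwdriver a drift and the fixture a socket.

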